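# Dock the cordless handsets and pair them with the home gateway

## Task

First swing the gateway's antenna fully upright. Then gently lay each cordless handset face up in the charging cradle of its own colour, pushed fully home against the toe at the low end, and only then turn the orange pairing knob clockwise all the way to its stop, hold it there for about half a second and let it go so that it springs back. Leave the mug, the book and the glasses case where they are.

Things in the scene. Friction and masses are not known exactly. Their poses are not given: they have to be found in the camera images.
- gateway: Home gateway (flat black router box with a rubber foot), 130 (x) x 200 (y) x 35 mm high, fixed to the table. Origin: centre of its underside; z up. Its front faces its own -x; it may be turned about vertical.
- antenna_hinge (a point): Hinge point of the antenna, on the antenna's centre line, at (50, 88, 60) mm in the gateway's frame. The hinge pin runs along the gateway's x axis.
- antenna (a joint): Antenna: grey round bar 15 mm thick that reaches 167 mm from its hinge, above the rear edge of the gateway. Radians: 0 = lying level, pointing along the gateway's -y; pi/2 = upright, where it meets a hard stop. It starts folded low (0.15 to 0.6). A friction hinge (0.08 N m) holds it wherever it is left.
- antenna_grip (a point): Point on the antenna's centre line 110 mm from the hinge; moves with it, on a circle in the gateway's y-z plane. A good place to pinch it across the gateway's x. 57 mm of antenna lie beyond this point.
- pair_knob (a joint): Spring-return pairing knob on top of the gateway: orange bar 56 mm long, 14 mm wide, 30 mm high on a white disc of 56 mm diameter. Radians: 0 = at rest (bar along the gateway's x axis), grows clockwise seen from above, hard stop at 1.0. The spring pulls it back to 0 as soon as it is let go; turning takes 0.04 N m at first and 0.16 N m at the stop.
- pair_knob_grip (a point): On the knob's axis, 9 mm below the top of the orange bar and 21 mm above the white disc, 68 mm above the table.
- black_handset: Black cordless phone handset, loose, a bar 150 long (x) x 50 wide (y) x 26 mm thick (z), 100 to 200 g, lying face up on the table. Origin: centre of its underside (the back); +x points to the earpiece end (the pale blue-green screen is in that half, the grey keys in the other), z out of the face.
- black_handset_foot (a point): Middle of the lower (key) end of the black handset, at its underside: (-75, 0, 0) mm in its frame.
- black_handset_ear (a point): On the face near the earpiece end of the black handset: (65, 0, 26) mm in its frame.
- black_cradle: Black charging cradle, fixed, footprint 150 (x) x 72 mm (y). Origin: centre of its underside; z up; may be yawed. A bed rises at 20 degrees towards its +x; 18 mm high toe wall at the low end; side walls 56 mm apart inside, 16 mm above the bed, along the lowest 34 mm and from 103 to 137 mm up the bed. Between them the sides are open for fingers.
- black_cradle_foot (a point): Corner where the black cradle's bed meets the toe wall, middle of the width: (-70, 0, 16) mm in the cradle's frame. The seated handset's foot point comes here: it lies face up on the bed, key end against the toe wall, earpiece end up the slope.
- black_cradle_ear (a point): Where the black handset's ear point lies when it is fully seated: 140 mm up the bed from the foot point and 26 mm square off the bed.
- white_handset: White cordless phone handset, loose, a bar 150 long (x) x 50 wide (y) x 26 mm thick (z), 100 to 200 g, lying face up on the table. Origin: centre of its underside (the back); +x points to the earpiece end (the pale blue-green screen is in that half, the grey keys in the other), z out of the face.
- white_handset_foot (a point): Middle of the lower (key) end of the white handset, at its underside: (-75, 0, 0) mm in its frame.
- white_handset_ear (a point): On the face near the earpiece end of the white handset: (65, 0, 26) mm in its frame.
- white_cradle: White charging cradle, fixed, footprint 150 (x) x 72 mm (y). Origin: centre of its underside; z up; may be yawed. A bed rises at 20 degrees towards its +x; 18 mm high toe wall at the low end; side walls 56 mm apart inside, 16 mm above the bed, along the lowest 34 mm and from 103 to 137 mm up the bed. Between them the sides are open for fingers.
- white_cradle_foot (a point): Corner where the white cradle's bed meets the toe wall, middle of the width: (-70, 0, 16) mm in the cradle's frame. The seated handset's foot point comes here: it lies face up on the bed, key end against the toe wall, earpiece end up the slope.
- white_cradle_ear (a point): Where the white handset's ear point lies when it is fully seated: 140 mm up the bed from the foot point and 26 mm square off the bed.
- mug: Bystander: loose blue ceramic mug, 80 mm across, 90 mm high; origin centre of its underside.
- book: Bystander: loose closed green book, 105 x 150 x 24 mm, lying flat; origin centre of its underside.
- glasses_case: Bystander: loose reddish-brown glasses case, 65 x 160 x 40 mm; origin centre of its underside.
Mind the look-alikes: they are no part of the job. What is shaped like the gateway but blue or green is not meant.

How it is judged:
By the outcome, as a careful person would: the job done as asked, in the order asked, and still so for the second after the job is handed in, with the robot touching nothing.
It also fails if it takes over 72 s, if anything falls off the work surface, if the arm or the gripper's body presses on something with over 40 N, if the wrist force passes 120 N, or if a joint passes its speed limit or range.

## Robot

A 7-joint arm with a two-finger parallel gripper is mounted at the origin on the work surface. World frame = base frame: x ahead of the robot, y to its left, z up, the work surface at z = 0. Lengths are in m, angles in degrees, forces in N, time in s.
With the tool pointing down it reaches from about 0.4 to 0.75 m from the base axis. Payload 19.5 kg.
Tool frame: the origin (TCP) lies on the centre line of the jaws, within the pads' length; the fingertips stand 22 mm ahead of it and the grasp point (between the pads) lies 3 mm ahead of it (bot.nose_length is the distance from the TCP to the fingertips, in m); z points along the fingers, x is the direction in which the jaws open and shut, and the axes are right-handed (so a half turn about z gives the same grasp; the last joint's range is limited). The gripper opens to 85 mm and grips with 20 to 120 N. Pads are 22 mm wide; open, the fingers measure 114 mm over their backs; the gripper's body (76 mm by 85 mm) begins 54 mm behind the grasp point. The pads swing forward as they close: fully open they stand 13 mm farther back than shut.
Start: joints at [68.944, 40.479, -1.581, 85.061, 1.261, 54.483, -4.326], TCP at [0.184, -0.545, 0.253] pointing down, gripper open.
Joint ranges: [-155.06, 155.06], [-18.47, 123.98], [-90, 86.84], [0, 140.48], [-83.41, 263.41], [0, 116], [-161.91, 161.91]. Speed limits (degrees/s): [108.29, 108.29, 147.25, 147.25, 172.46, 172.46, 172.46].

## Interface

Orientations are given as a 3x3 rotation matrix whose columns are the frame's x, y, z axes.
In Python, from plant import bot gives the robot as it stands.
- The arm moves only by the tool play_rows, never from a script. Its argument "targets" is a list of rows, each a list of 3 entries, a list of its own where there are three numbers: the opening, from -1 (shut) to 1 (fully open), so that 0 is half open, then the shift along the tool's x, y, z in cm, then the turn about the tool's z in rad. A call has 1 to 5 rows; each row shifts and turns the commanded pose from where the row before left it, along the tool's axes as they then stand; what a row does not reach is not made up. A row lasts 1/8 s, in which the tool goes at most 62.5 mm and 10.7 degrees, less where a joint would pass 70% of its speed; a pose out of reach is approached as far as the arm can. A call is refused whole if a number of a shift passes 6.25 or a number of a turn 0.188, either way. A call with a gripper value outside its range is refused whole. The fingers move at their own pace and stop on an object; the grip force is fixed at half the most. Time passes only in rows, so rows that do not move let the fingers close. It gives the time, the measured TCP pose, the force and the opening at its end, in the units of the state.
- bot.state(): the state, without advancing time (a new reading comes with each control period).
- bot.snapshot(name): name is "scene" or "top" or "wrist"; returns a dict with "frame" (384x512x3 uint8, red, green, blue), "K" (3x3 intrinsics, pixels), "position" and "rotation" of the camera in the world. Camera axes: x right, y down, z forward; pixel columns grow to the right and rows downward; lengths in m; the calibration is good to about 2 mm. A picture is of the moment at which its call begins. There is no depth.
- bot.job_done(): hands the job in, once; it reports no verdict.
Trained networks look in the newest picture that a camera, given by its name, has taken for a name from the list of things; names that differ only in an ending like _2 or _b are one class to them, and where a whole thing is asked for, a point or a joint stands for the part that bears it (a point fixed in the world has none). Each returns a list of dicts, best first, with "confidence" (0 to 1); they miss things now and then, are a little off and sometimes report something else, mostly with a low value. They report only what shows in the picture. A call takes as long as a camera call. They do not tell look-alikes from the thing itself.
- bot.silhouettes(camera, thing): "pixels" (384x512 bool, what is visible of it) and "box" ([left, top, width, height] in pixels, round what is visible of it).
- bot.place_of(camera, thing): "location" ([column, row] in pixels: a listed point, or the origin of a listed thing).
The state is a dict: "t": time; "joints": joint angles; "qvel": joint speeds; "joint_efforts": joint torques, N m; "ee_pos": TCP position; "tool_rot": TCP orientation; "wrist_force": force on the tool from outside, world axes, zero at the start; "ft_torque": the same for the moment, N m; "opening": finger opening in m.
Only numpy, scipy, OpenCV 4.12 (cv2) and the standard library are available. Lean on these libraries where they do the work, as an engineer would, in place of code of your own. Each camera call takes 0.05 s, during which the arm holds its last target.

## Working session

There is one attempt and no reset: what is moved stays moved. The work goes in short steps, Python scripts to look and compute and a tool call to move; the robot and the scene stay as the last step left them, time stands still between calls to the robot, and variables do not carry over. Pictures are saved under pics/ and viewed, and the job is handed in when it is done.

Besides the shell and the picture viewer there is one more tool, called after ">>>" in YAML: its name, and indented under it one key for each argument. play_rows: Moves the arm, as the interface text tells. Its arguments: {"type":"object","properties":{"targets":{"type":"array","items":{"type":"array"}}},"required":["targets"]}

```bash
ls; mkdir -p pics; python3 - <<'E'
from plant import bot
import cv2
print(bot.state(), bot.nose_length)
for n in ["scene","top","wrist"]:
    s=bot.snapshot(n); cv2.imwrite(f"pics/{n}0.png",s["frame"][:,:,::-1]); print(n,s["K"],s["position"],s["rotation"])
E
```

```text
pics
{'t': 0.0, 'joints': array([68.94215786, 40.51349114, -1.58366324, 85.08501028,  1.2591422 ,
       54.48357148, -4.32668273]), 'qvel': array([ 0.02598465,  0.15716836, -0.00458486, -0.02381775, -0.07028264,
       -0.04334725,  0.05017785]), 'joint_efforts': array([ 2.82551855e-04, -8.83223033e+01,  1.23485852e+00, -2.36174297e+01,
        1.70180749e-02,  6.58839199e-03, -2.57260990e-05]), 'ee_pos': array([ 0.18398753, -0.54450176,  0.25282908]), 'tool_rot': array([[ 3.20083594e-01, -9.47389233e-01, -3.65439577e-04],
       [-9.47388628e-01, -3.20083802e-01,  1.07075893e-03],
       [-1.13139677e-03,  3.48093481e-06, -9.99999360e-01]]), 'wrist_force': array([-0.09378455, -0.42113133, -0.33285427]), 'ft_torque': array([-0.00550406, -0.05452937,  0.03875648]), 'opening': 0.085608749150151} 0.022
scene [[352.5099178    0.         255.26144102]
 [  0.         352.5099178  196.13493748]
 [  0.           0.           1.        ]] [ 1.08765024 -0.6323685   0.85149781] [[ 0.78465512  0.40270659 -0.47132127]
 [ 0.61984563 -0.49690939  0.60734871]
 [ 0.01037936 -0.7687057  -0.63951842]]
top [[366.3856144    0.         253.811262  ]
 [  0.         366.3856144  189.47694406]
 [  0.           0.           1.        ]] [0.35086311 0.08173195 1.27888866] [[ 0.00590293 -0.98852107  0.15096771]
 [-0.99996812 -0.00502333  0.00620714]
 [-0.00537752 -0.15099954 -0.98851921]]
wrist [[280.23473283   0.         257.43016985]
 [  0.         280.23473283 187.10411341]
 [  0.           0.           1.        ]] [ 0.24868678 -0.52359701  0.37209816] [[ 0.31963735 -0.91146586 -0.25896323]
 [-0.94753939 -0.3077676  -0.08630308]
 [-0.00103818  0.27296354 -0.96202382]]
```

View pics/scene0.png

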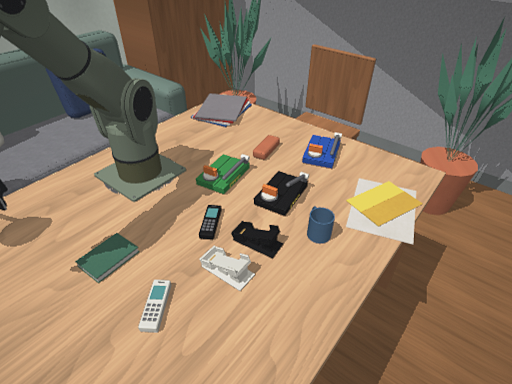

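View pics/top0.png

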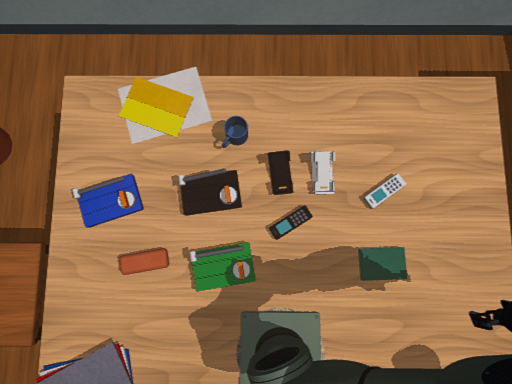

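View pics/wrist0.png

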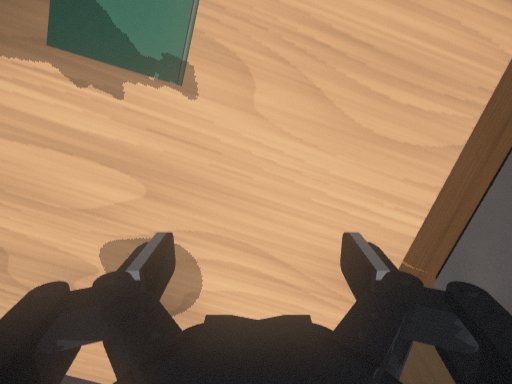

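Top view: the black gateway is at about (210,192), with its knob at (229,195) and the antenna along the upper edge, hinge at the left (182,180). The black cradle is at (280,172), the white cradle at (322,172), the black handset at (290,222) and the white handset at (385,190). The blue and green boxes are decoys.

```bash
cat > h.py <<'E'
import numpy as np, cv2
from plant import bot
def ray(s,px):
    d=np.linalg.inv(s["K"])@np.array([px[0],px[1],1.]); d=s["rotation"]@d; return s["position"],d/np.linalg.norm(d)
def proj(s,P):
    p=s["rotation"].T@(np.asarray(P)-s["position"]); p=s["K"]@p; return p[:2]/p[2]
def plane(s,px,z):
    o,d=ray(s,px); return o+d*(z-o[2])/d[2]
def tri(obs):
    A=np.zeros((3,3));b=np.zeros(3)
    for s,px in obs:
        o,d=ray(s,px); M=np.eye(3)-np.outer(d,d); A+=M;b+=M@o
    P=np.linalg.solve(A,b); return P,[np.round(proj(s,P)-px,1) for s,px in obs]
E
python3 - <<'E'
from h import *
S={n:bot.snapshot(n) for n in ["scene","top"]}
import pickle
pickle.dump(S,open("S0.pkl","wb"))
for t in ["gateway","antenna_hinge","antenna_grip","pair_knob_grip","black_handset","black_handset_foot","black_handset_ear","black_cradle","black_cradle_foot","black_cradle_ear","white_handset","white_handset_foot","white_handset_ear","white_cradle","white_cradle_foot","white_cradle_ear","mug","book","glasses_case"]:
    for n in S:
        print(t,n,[(np.round(r["location"],1).tolist(),round(float(r["confidence"]),2)) for r in bot.place_of(n,t)])
print(bot.state()["t"])
E
```

```text
gateway scene [([320.1, 151.0], 0.92), ([224.1, 177.0], 0.83), ([282.4, 195.5], 0.66)]
gateway top [([220.6, 266.9], 0.96), ([109.5, 202.2], 0.92), ([211.7, 194.0], 0.84)]
antenna_hinge scene [([336.0, 135.9], 0.81), ([245.4, 154.5], 0.73), ([307.7, 178.3], 0.64)]
antenna_hinge top [([75.3, 193.1], 0.94), ([182.1, 181.3], 0.63), ([194.0, 259.2], 0.55)]
antenna_grip scene [([333.8, 147.4], 0.68), ([231.7, 171.2], 0.49), ([293.0, 178.9], 0.4)]
antenna_grip top [([210.7, 174.5], 0.69), ([109.8, 185.4], 0.52), ([385.5, 189.7], 0.28)]
pair_knob_grip scene [([207.1, 170.5], 0.62), ([310.8, 143.8], 0.55)]
pair_knob_grip top [([121.1, 197.3], 0.77), ([223.0, 190.7], 0.61), ([241.9, 267.8], 0.53)]
black_handset scene [([210.5, 223.6], 0.57)]
black_handset top [([286.3, 222.8], 0.92), ([396.4, 178.0], 0.26)]
black_handset_foot scene [([205.5, 239.9], 0.97)]
black_handset_foot top [([309.1, 211.7], 0.69)]
black_handset_ear scene [([217.0, 203.1], 0.78)]
black_handset_ear top [([274.4, 232.1], 0.84)]
black_cradle scene [([253.2, 241.1], 0.58)]
black_cradle top [([278.9, 170.6], 0.77)]
black_crad
[... 531 characters left out ...]
[([228.6, 270.3], 0.61), ([238.6, 260.8], 0.17)]
white_cradle top [([322.5, 174.4], 0.73), ([370.9, 201.0], 0.56), ([214.0, 193.4], 0.45)]
white_cradle_foot scene [([209.4, 258.3], 0.81)]
white_cradle_foot top [([321.6, 186.9], 0.89)]
white_cradle_ear scene [([240.6, 260.6], 0.92)]
white_cradle_ear top [([324.1, 152.5], 0.89)]
mug scene [([317.5, 236.1], 0.9), ([294.9, 182.5], 0.51)]
mug top [([235.5, 132.2], 0.75), ([277.1, 235.0], 0.69), ([287.6, 222.0], 0.18)]
book scene [([108.9, 260.6], 0.85)]
book top [([378.6, 264.3], 0.76), ([279.2, 151.6], 0.63), ([212.7, 193.4], 0.58), ([273.1, 230.9], 0.56)]
glasses_case scene [([265.0, 150.5], 0.83)]
glasses_case top [([145.3, 262.9], 0.84)]
2.15
```

```bash
python3 - <<'E'
from h import *
import pickle
S=pickle.load(open("S0.pkl","rb"));sc,tp=S["scene"],S["top"]
P={"gateway":([282.4,195.5],[211.7,194.0]),"hinge":([307.7,178.3],[182.1,181.3]),"grip":([293,178.9],[210.7,174.5]),
"bh":([210.5,223.6],[286.3,222.8]),"bhf":([205.5,239.9],[309.1,211.7]),"bhe":([217,203.1],[274.4,232.1]),
"bc":([253.2,241.1],[278.9,170.6]),"bcf":([237.2,229.9],[280.9,191.1]),"wh":([154,307.5],[384.6,191.5]),"whf":([148.3,333.7],[400.7,176.8]),"whe":([160.9,282.8],[370.6,202.9]),
"wc":([228.6,270.3],[322.5,174.4]),"wcf":([209.4,258.3],[321.6,186.9]),"wce":([240.6,260.6],[324.1,152.5]),"mug":([317.5,236.1],[235.5,132.2])}
for k,(a,b) in P.items():
    X,r=tri([(sc,a),(tp,b)]); print(k,np.round(X*1000),[x.tolist() for x in r])
for n,s in S.items():
    f=s["frame"][:,:,::-1]
    c=(280,235) if n=="scene" else (280,185)
    crop=f[c[1]-75:c[1]+75,c[0]-130:c[0]+130]
    cv2.imwrite(f"pics/{n}0z.png",cv2.resize(crop,None,fx=3,fy=3,interpolation=cv2.INTER_CUBIC))
E
```

```text
gateway [533. 242.  -2.] [[-1.3, 0.2], [-0.9, -1.1]]
hinge [574. 342.  40.] [[-2.2, 0.5], [-1.6, -2.0]]
grip [581. 232. 106.] [[-0.7, 0.1], [-0.5, -0.6]]
bh [427. -28. -10.] [[1.1, -0.1], [0.8, 0.8]]
bhf [ 470. -103.   -2.] [[-0.6, 0.0], [-0.4, -0.4]]
bhe [400.  24.  35.] [[-1.8, 0.1], [-1.3, -1.3]]
bc [607.  -5.   5.] [[2.8, -0.4], [1.8, 1.9]]
bcf [535.  -8.  13.] [[1.5, -0.2], [1.0, 1.0]]
wh [ 541. -371.    1.] [[0.1, -0.0], [0.1, 0.1]]
whf [ 593. -429.    5.] [[0.5, -0.0], [0.3, 0.2]]
whe [ 500. -313.   16.] [[-0.9, 0.0], [-0.6, -0.4]]
wc [ 607. -150.   -5.] [[-2.1, 0.2], [-1.3, -1.3]]
wcf [ 550. -153.   12.] [[2.4, -0.2], [1.6, 1.4]]
wce [ 661. -146.   78.] [[-0.0, 0.0], [-0.0, -0.0]]
mug [752. 154.  -5.] [[1.8, -0.4], [1.1, 1.4]]
```

View pics/top0z.png

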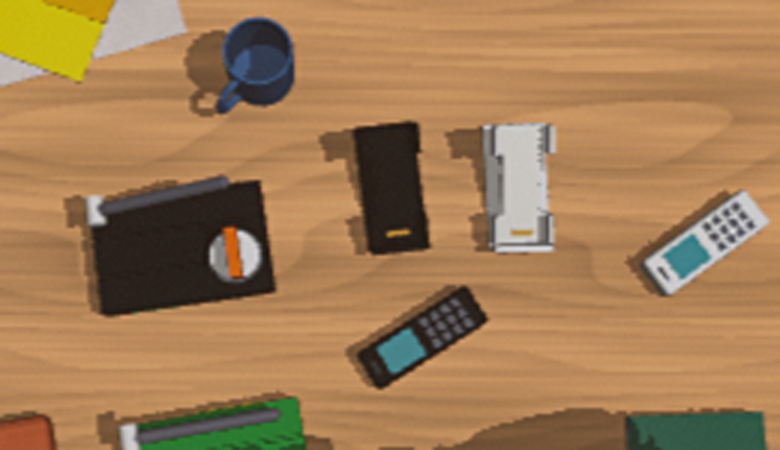

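View pics/scene0z.png

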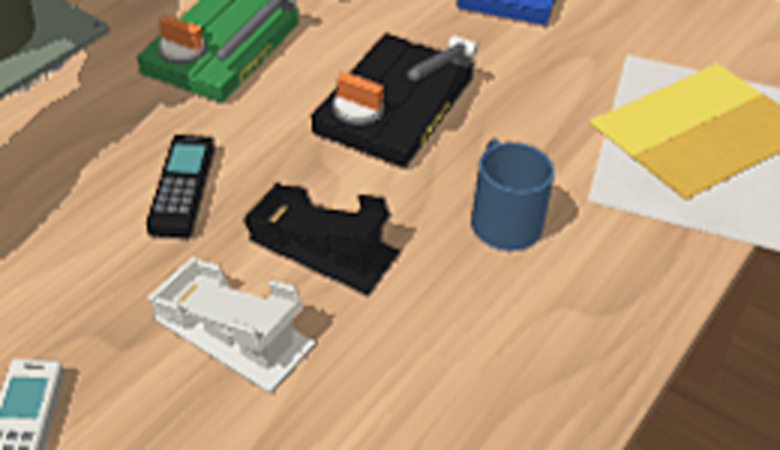

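```bash
cat >> h.py <<'E'
def plan(target,yaw=None,n=None,order="both",start=None):
    """print rows (cm, rad) from the current pose to target TCP pos (m), tool x yaw (deg), simulated with rounding. Tool points down."""
    st=bot.state(); p=np.array(st["ee_pos"]) if start is None else np.array(start[0]); R=st["tool_rot"]
    a=np.arctan2(R[1,0],R[0,0]) if start is None else np.radians(start[1])
    target=np.array(target); da=0 if yaw is None else (a-np.radians(yaw)+np.pi)%(2*np.pi)-np.pi
    if n is None: n=int(np.ceil(max(np.linalg.norm(target-p)/0.06,abs(da)/0.18,1)))
    rows=[]
    for i in range(n):
        k=n-i; d=(target-p)/k; t=round(da/k,3)
        ex=np.array([np.cos(a),np.sin(a),0]); ey=np.array([np.sin(a),-np.cos(a),0]); ez=np.array([0,0,-1])
        r=[round(float(100*d@e),2) for e in (ex,ey,ez)]
        p=p+(r[0]*ex+r[1]*ey+r[2]*ez)/100; a-=t; da-=t
        rows.append([r,t])
    print("rows",rows); print("end",np.round(p,4),round(np.degrees(a),2)); return p,np.degrees(a)
E
python3 - <<'E'
from h import *
plan([0.40,-0.30,0.30],-82)
E
```

```text
rows [[[-2.71, -4.72, -0.78], np.float64(0.031)], [[-2.86, -4.63, -0.78], np.float64(0.031)], [[-3.0, -4.54, -0.78], np.float64(0.031)], [[-3.14, -4.44, -0.78], np.float64(0.031)], [[-3.27, -4.34, -0.78], np.float64(0.031)], [[-3.41, -4.24, -0.77], np.float64(0.031)]]
end [ 0.4 -0.3  0.3] -81.99
```

>>> play_rows:
  targets:
    - [1,[-2.7,-4.7,-0.8],0.03]
    - [1,[-2.9,-4.6,-0.8],0.03]
    - [1,[-3.0,-4.5,-0.8],0.03]
    - [1,[-3.1,-4.4,-0.8],0.03]
    - [1,[-3.3,-4.3,-0.8],0.03]

```text
t: 2.78
ee_pos: [0.3629, -0.3393, 0.2937]
tool_rot: [[0.174, -0.985, 0.0], [-0.985, -0.174, -0.0], [0.0, -0.0, -1.0]]
wrist_force: [0.7, -0.8, -0.2]
opening: 0.085
```

>>> play_rows:
  targets:
    - [1,[-3.4,-4.2,-0.8],0.03]
    - [1,[0,0,0],0]
    - [1,[0,0,0],0]

```text
t: 3.15
ee_pos: [0.3969, -0.3003, 0.3013]
tool_rot: [[0.145, -0.989, -0.0], [-0.989, -0.145, -0.0], [0.0, 0.0, -1.0]]
wrist_force: [0.2, -0.3, -0.6]
opening: 0.0852
```

```bash
cat >> h.py <<'E'
import pickle
def shot(n,name):
    s=bot.snapshot(n); cv2.imwrite(f"pics/{name}.png",s["frame"][:,:,::-1]); pickle.dump(s,open(f"{name}.pkl","wb")); return s
def pts(cam,things):
    for t in things:
        print(t,[(np.round(r["location"],1).tolist(),round(float(r["confidence"]),2)) for r in bot.place_of(cam,t)])
E
python3 - <<'E'
from h import *
st=bot.state(); print(st["ee_pos"],st["qvel"].max(),st["t"],st["wrist_force"])
shot("wrist","w1")
pts("wrist",["black_cradle_foot","black_cradle_ear","white_handset_foot","white_handset_ear","white_cradle_foot","white_cradle_ear"])
E
```

```text
[ 0.39690336 -0.30030204  0.30125354] 1.5428824332843796 3.15 [ 0.1589018  -0.29547356 -0.56704825]
black_cradle_foot [([50.2, 17.5], 0.59)]
black_cradle_ear []
white_handset_foot [([370.1, 32.6], 0.74)]
white_handset_ear [([278.6, 83.9], 0.56)]
white_cradle_foot [([164.0, 33.6], 0.81)]
white_cradle_ear []
```

View pics/w1.png

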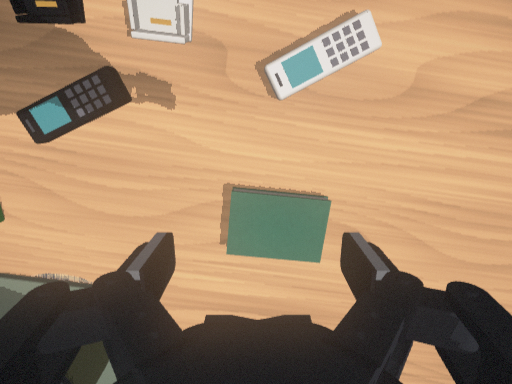

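Wrist view 1 shows the white handset whole, around (320,55), the black handset at (75,105), the book at (278,225), and only the toe ends of the cradles along the top edge. I'll move further out for the cradles.

```bash
python3 - <<'E'
from h import *
plan([0.51,-0.10,0.30],-82)
E
```

```text
rows [[[-4.55, -3.52, 0.03], np.float64(0.001)], [[-4.55, -3.51, 0.03], np.float64(0.001)], [[-4.55, -3.51, 0.03], np.float64(0.002)], [[-4.56, -3.5, 0.03], np.float64(0.001)]]
end [ 0.51 -0.1   0.3 ] -81.98
```

>>> play_rows:
  targets:
    - [1,[-4.5,-3.5,0],0]
    - [1,[-4.5,-3.5,0],0]
    - [1,[-4.5,-3.5,0],0]
    - [1,[-4.5,-3.5,0],0]
    - [1,[0,0,0],0]

```text
t: 4.12
ee_pos: [0.511, -0.0976, 0.3009]
tool_rot: [[0.151, -0.989, -0.0], [-0.989, -0.151, 0.002], [-0.002, -0.0, -1.0]]
wrist_force: [0.4, -0.7, -0.9]
opening: 0.0852
```

```bash
python3 - <<'E'
from h import *
st=bot.state(); print(st["ee_pos"],st["qvel"].max(),st["t"])
shot("wrist","w2")
pts("wrist",["black_cradle_foot","black_cradle_ear","white_cradle_foot","white_cradle_ear","antenna_hinge","antenna_grip","pair_knob_grip"])
E
```

```text
[ 0.51104169 -0.09764809  0.30087006] 4.384085181737779 4.125
black_cradle_foot [([201.7, 131.0], 0.95), ([485.7, 140.6], 0.64)]
black_cradle_ear [([183.7, 15.9], 0.63)]
white_cradle_foot [([300.5, 141.4], 0.72)]
white_cradle_ear [([320.5, 38.9], 0.86)]
antenna_hinge []
antenna_grip [([53.7, 254.4], 0.92)]
pair_knob_grip [([39.7, 122.5], 0.7)]
```

View pics/w2.png

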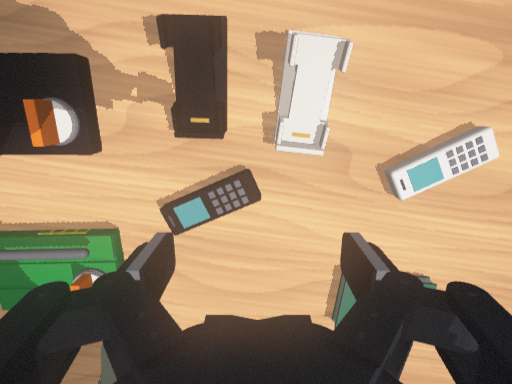

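Wrist view 2 has both cradles whole (black at (198,75), white at (310,90)), both handsets, and the gateway's knob at (45,123). Next I'll look at the gateway from its -y side, in the orientation used for the antenna grasp.

```bash
python3 - <<'E'
from h import *
plan([0.56,0.10,0.30],8)
E
```

```text
rows [[[-2.14, -0.88, 0.02], np.float64(-0.174)], [[-1.96, -1.24, 0.01], np.float64(-0.174)], [[-1.71, -1.56, 0.02], np.float64(-0.174)], [[-1.42, -1.83, 0.01], np.float64(-0.174)], [[-1.08, -2.05, 0.02], np.float64(-0.174)], [[-0.71, -2.2, 0.01], np.float64(-0.174)], [[-0.32, -2.29, 0.02], np.float64(-0.174)], [[0.08, -2.31, 0.01], np.float64(-0.174)], [[0.49, -2.27, 0.02], np.float64(-0.174)]]
end [0.56 0.1  0.3 ] 8.01
```

>>> play_rows:
  targets:
    - [0.2,[-2.1,-0.9,0],-0.174]
    - [0.2,[-2.0,-1.2,0],-0.174]
    - [0.2,[-1.7,-1.6,0],-0.174]
    - [0.2,[-1.4,-1.8,0],-0.174]
    - [0.2,[-1.1,-2.0,0],-0.174]

```text
t: 5.15
ee_pos: [0.5374, 0.0106, 0.3014]
tool_rot: [[0.853, -0.523, 0.0], [-0.523, -0.853, 0.0], [0.0, -0.0, -1.0]]
wrist_force: [-0.8, 0.3, -0.3]
opening: 0.0512
```

>>> play_rows:
  targets:
    - [0.2,[-0.7,-2.2,0],-0.174]
    - [0.2,[-0.3,-2.3,0],-0.174]
    - [0.2,[0.1,-2.3,0],-0.174]
    - [0.2,[0.5,-2.3,0],-0.174]
    - [0.2,[0,0,0],0]

```text
t: 5.78
ee_pos: [0.5602, 0.1013, 0.3011]
tool_rot: [[0.99, 0.143, -0.0], [0.143, -0.99, 0.001], [-0.0, -0.001, -1.0]]
wrist_force: [-0.3, -0.4, 0.4]
opening: 0.0514
```

```bash
python3 - <<'E'
from h import *
st=bot.state(); print(st["ee_pos"],st["qvel"].max(),st["t"],st["opening"])
shot("wrist","w3")
pts("wrist",["gateway","antenna_hinge","antenna_grip","pair_knob_grip"])
E
```

```text
[0.56015032 0.10125406 0.30111908] 2.779632217923332 5.775 0.051411767315109456
gateway [([71.0, 60.2], 0.89), ([252.5, 53.3], 0.56)]
antenna_hinge []
antenna_grip [([84.7, 74.3], 0.93), ([297.5, 48.5], 0.85)]
pair_knob_grip [([233.7, 96.1], 0.97), ([24.7, 108.5], 0.97)]
```

View pics/w3.png

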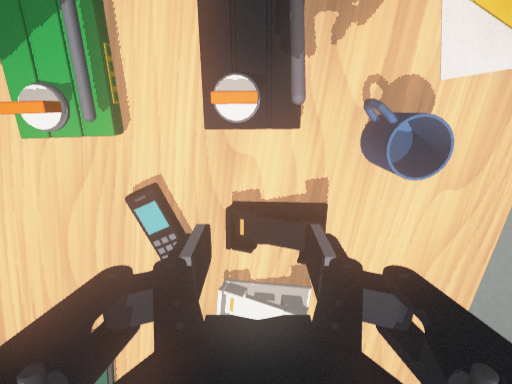

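Wrist view 3 shows the black gateway with its knob at (235,97) and the antenna running down to its tip at (298,100); its near corners are (206,128) and (300,128). The mug is at (410,140). I'll zoom in to pick corners.

```bash
python3 - <<'E'
from h import *
def z(name,x0,y0,w,h,f,out):
    s=pickle.load(open(name+".pkl","rb")); im=s["frame"][y0:y0+h,x0:x0+w,::-1]
    im=cv2.resize(im,None,fx=f,fy=f,interpolation=cv2.INTER_CUBIC)
    im=np.clip((im/255.)**0.5*255,0,255).astype(np.uint8)
    for i in range(0,w,10):
        cv2.line(im,(i*f,0),(i*f,6 if i%50 else 14),(0,0,255),1)
        if i%20==0: cv2.putText(im,str(x0+i),(i*f,24),0,0.35,(0,0,255),1)
    for i in range(0,h,10):
        cv2.line(im,(0,i*f),(6,i*f),(0,0,255),1)
        if i%20==0: cv2.putText(im,str(y0+i),(8,i*f+4),0,0.35,(0,0,255),1)
    cv2.imwrite(f"pics/{out}.png",im)
z("w3",195,0,130,140,4,"z3g")
z("w2",140,0,225,160,3,"z2c")
z("w2",0,40,120,130,4,"z2g")
z("w2",150,120,360,120,2,"z2h")
E
```

```text
(no output)
```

View pics/z3g.png

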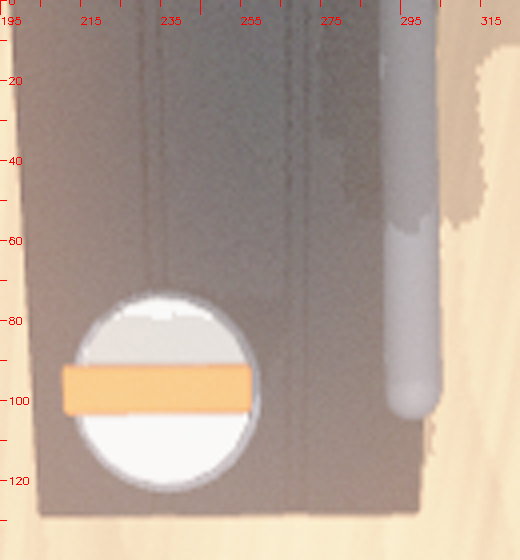

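View pics/z2c.png

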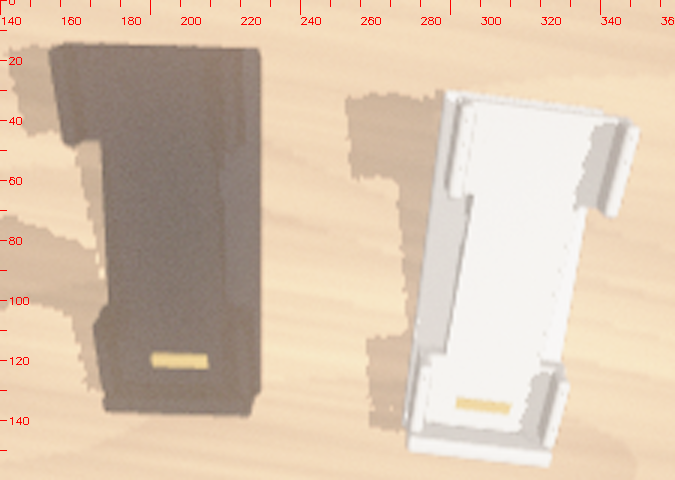

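View pics/z2g.png

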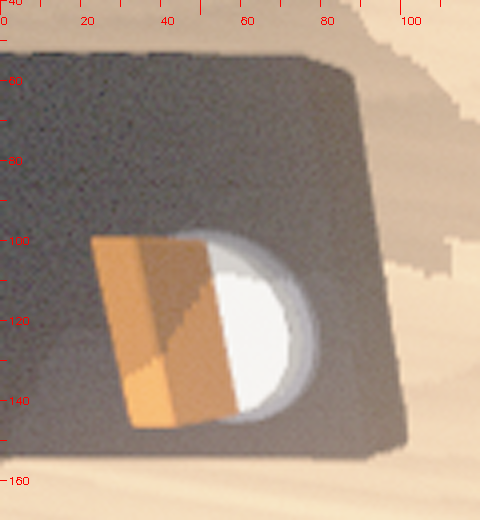

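View pics/z2h.png

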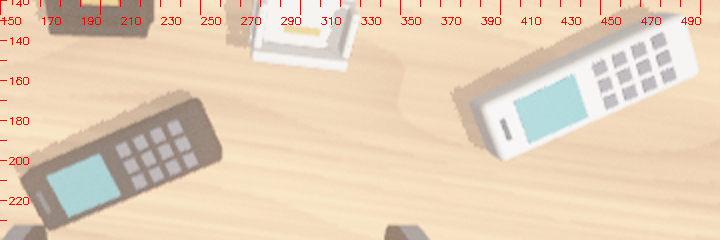

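```bash
python3 - <<'E'
from h import *
from scipy.optimize import least_squares
w2,w3=[pickle.load(open(f"w{i}.pkl","rb")) for i in (2,3)]
S=pickle.load(open("S0.pkl","rb"));sc,tp=S["scene"],S["top"]
print(w2["position"],w3["position"])
def G(p,q): 
    c,s=np.cos(p[2]),np.sin(p[2]); return np.array([p[0]+c*q[0]-s*q[1],p[1]+s*q[0]+c*q[1],q[2]])
def ant(p,l): return G(p,[.050,.088-l*np.cos(p[5]),.060+l*np.sin(p[5])])
def f(p):
    r=[]
    def o(s,P,px,w=1): r.extend(w*(proj(s,P)-px))
    o(w3,G(p,[-.065,-.1,.035]),[204.5,128.7]); o(w3,G(p,[.065,-.1,.035]),[299.5,128.5])
    o(w2,G(p,[.065,-.1,0]),[88.7,58.7]); o(w2,G(p,[-.065,-.1,0]),[101.7,151.5])
    o(w2,G(p,[.065,-.1,.035]),[75,54]); o(w2,G(p,[-.065,-.1,.035]),[91,154.5])
    k=G(p,[p[3],p[4],.077]); o(w3,k,[234.2,97.2]); o(w2,k,[33.5,123])
    o(w3,ant(p,.1595),[298.3,97])
    a,b=proj(w3,ant(p,.10)),None
    # centre line: at row of point, col
    # centre line column at row 50 -> (384+435)/2/4+195
    P1,P2=proj(w3,ant(p,.09)),proj(w3,ant(p,.15)); t=(50-P1[1])/(P2[1]-P1[1]); r.append(P1[0]+t*(P2[0]-P1[0])-297.4)
    o(sc,ant(p,0),[307.7,178.3],.5);o(tp,ant(p,0),[182.1,181.3],.5)
    o(sc,ant(p,.11),[293,178.9],.5);o(tp,ant(p,.11),[210.7,174.5],.5)
    return np.array(r)
s=least_squares(f,[.533,.242,.1,-.02,-.06,.3],loss="soft_l1")
p=s.x; print(np.round(p,4),np.degrees(p[2])); print(np.round(f(p),1))
print("hinge",ant(p,0),"g110",ant(p,.11),"g135",ant(p,.135),"tip",ant(p,.167),"knob",G(p,[p[3],p[4],.068]))
pickle.dump(p,open("gate.pkl","wb"))
for n,sn in (("w3",w3),("w2",w2)):
    im=sn["frame"][:,:,::-1].copy()
    def L(a,b,c=(0,255,255)):
        try: cv2.line(im,tuple(int(v) for v in proj(sn,a)),tuple(int(v) for v in proj(sn,b)),c,1)
        except Exception as e: pass
    C=[(-.065,-.1),(.065,-.1),(.065,.1),(-.065,.1)]
    for z in (0,.035):
        for i in range(4): L(G(p,[*C[i],z]),G(p,[*C[(i+1)%4],z]))
    L(ant(p,.05),ant(p,.167),(0,0,255)); L(G(p,[p[3]-.028,p[4],.077]),G(p,[p[3]+.028,p[4],.077]),(255,0,0))
    cv2.imwrite(f"pics/{n}fit.png",im)
E
```

```text
[ 0.57857074 -0.08849575  0.42011317] [0.54926376 0.16864324 0.4203838 ]
[ 0.5312  0.2398  0.1409 -0.0194 -0.0622  0.3498] 8.075537741652496
[-1.2 -0.3  0.1  0.2  1.7 -1.2  1.9 -0.  -0.6 -1.2 -0.8  0.8 -0.2  0.9
 -1.  -0.1 -0.4 -0.3  0.1 -2.1 -1.7 -0.3 -0.7 -0.2  1.1 -0.1 -0.4]
hinge [0.56831243 0.33397813 0.06      ] g110 [0.58282922 0.23166475 0.09769928] g135 [0.58612849 0.20841171 0.1062673 ] tip [0.59035155 0.17864782 0.11723436] knob [0.52064839 0.17555153 0.068     ]
```

View pics/w3fit.png

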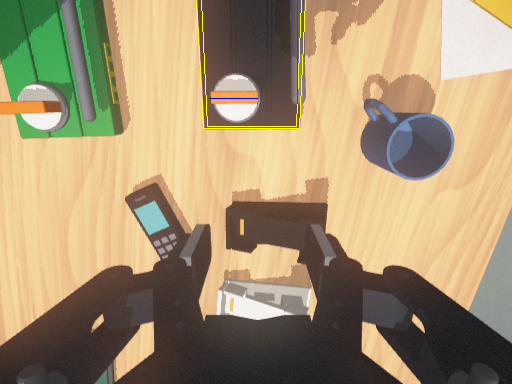

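View pics/w2fit.png

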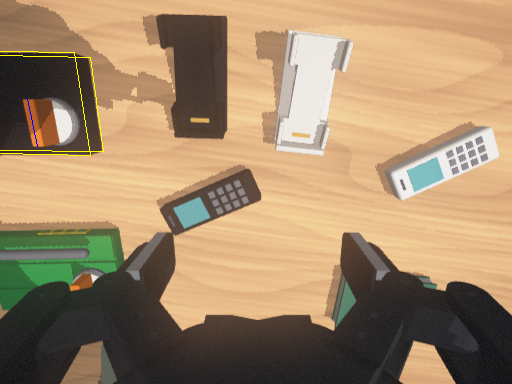

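The fit holds to about 2 mm. The antenna angle is about 0.35 rad and the gateway yaw about 8.1°. I'll pinch the antenna 135 mm from the hinge so that its upright tip stays clear of the palm.

```bash
python3 - <<'E'
from h import *
e=plan([0.586,0.208,0.20],8.1)
plan([0.586,0.208,0.109],8.1,start=e)
E
```

```text
rows [[[1.35, -3.46, 3.38], np.float64(-0.001)], [[1.36, -3.46, 3.38], np.float64(-0.001)], [[1.36, -3.46, 3.38], np.float64(-0.001)]]
end [0.586 0.208 0.2  ] 8.11
rows [[[0.0, -0.0, 4.55], np.float64(0.0)], [[0.0, -0.0, 4.55], np.float64(0.0)]]
end [0.586 0.208 0.109] 8.11
```

>>> play_rows:
  targets:
    - [0.2,[1.4,-3.5,3.4],0]
    - [0.2,[1.3,-3.5,3.4],0]
    - [0.2,[1.4,-3.4,3.3],0]
    - [0.2,[0,0,3.0],0]
    - [0.2,[0,0,3.1],0]

```text
t: 6.65
ee_pos: [0.5861, 0.2088, 0.1383]
tool_rot: [[0.99, 0.139, 0.0], [0.139, -0.99, -0.0], [0.0, 0.0, -1.0]]
wrist_force: [0.2, 0.5, -0.5]
opening: 0.0513
```

>>> play_rows:
  targets:
    - [0.2,[0,0,3.0],0]
    - [0.2,[0,0,0],0]
    - [0.2,[0,0,0],0]

```text
t: 7.02
ee_pos: [0.5866, 0.209, 0.1106]
tool_rot: [[0.99, 0.14, 0.001], [0.14, -0.99, 0.001], [0.001, -0.0, -1.0]]
wrist_force: [-0.2, -0.1, 0.1]
opening: 0.0517
```

```bash
python3 - <<'E'
from h import *
st=bot.state(); print(st["ee_pos"],st["t"],st["opening"])
shot("wrist","w4")
E
```

```text
[0.58662029 0.20902651 0.11062069] 7.025 0.05168249957492393
```

View pics/w4.png

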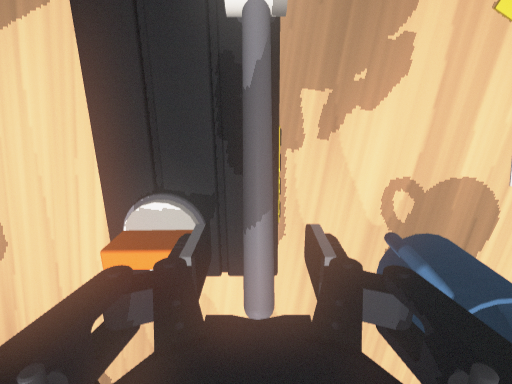

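The antenna is centred between the pads at (257,240), with its tip at (258,318). I'll close on it and then swing it along the arc.

>>> play_rows:
  targets:
    - [-1,[0,0,0],0]
    - [-1,[0,0,0],0]
    - [-1,[0,0,0],0]
    - [-1,[0,0,0],0]

```text
t: 7.58
ee_pos: [0.5867, 0.209, 0.1097]
tool_rot: [[0.99, 0.14, 0.001], [0.14, -0.99, 0.0], [0.002, -0.0, -1.0]]
wrist_force: [5.3, -0.2, 1.7]
opening: 0.0133
```

```bash
python3 - <<'E'
import numpy as np
l=.1345; th=np.linspace(.35,np.pi/2,13)
print(np.round(100*l*np.diff(np.cos(th)),2),np.round(-100*l*np.diff(np.sin(th)),2))
E
```

```text
[-0.53 -0.66 -0.78 -0.89 -0.99 -1.08 -1.16 -1.23 -1.28 -1.32 -1.35 -1.37] [-1.26 -1.2  -1.13 -1.04 -0.95 -0.84 -0.73 -0.6  -0.48 -0.34 -0.21 -0.07]
```

>>> play_rows:
  targets:
    - [-1,[0,-0.5,-1.25],0]
    - [-1,[0,-0.65,-1.2],0]
    - [-1,[0,-0.8,-1.1],0]
    - [-1,[0,-0.9,-1.05],0]
    - [-1,[0,-1.0,-0.95],0]

```text
t: 8.2
ee_pos: [0.5805, 0.2491, 0.1647]
tool_rot: [[0.99, 0.141, 0.0], [0.141, -0.99, 0.003], [0.0, -0.003, -1.0]]
wrist_force: [4.6, 19.4, -21.8]
opening: 0.0125
```

>>> play_rows:
  targets:
    - [-1,[0,-1.1,-0.85],0]
    - [-1,[0,-1.15,-0.75],0]
    - [-1,[0,-1.25,-0.6],0]
    - [-1,[0,-1.3,-0.5],0]
    - [-1,[0,-1.3,-0.35],0]

```text
t: 8.82
ee_pos: [0.5718, 0.308, 0.1955]
tool_rot: [[0.99, 0.141, -0.0], [0.141, -0.99, -0.0], [-0.001, 0.0, -1.0]]
wrist_force: [0.7, 0.2, -0.4]
opening: -0.0001
```

>>> play_rows:
  targets:
    - [-1,[0,-1.3,-0.2],0]
    - [-1,[0,-0.7,-0.05],0]
    - [-1,[0,0,0],0]

```text
t: 9.2
ee_pos: [0.5691, 0.3277, 0.1977]
tool_rot: [[0.99, 0.141, -0.0], [0.141, -0.99, -0.0], [-0.0, 0.0, -1.0]]
wrist_force: [0.5, 0.5, 0.8]
opening: 0.0001
```

```bash
python3 - <<'E'
from h import *
st=bot.state(); print(st["ee_pos"],st["t"],st["opening"],st["wrist_force"])
s=shot("scene","s5")
cv2.imwrite("pics/s5z.png",cv2.resize(s["frame"][100:260,220:380,::-1],None,fx=4,fy=4,interpolation=cv2.INTER_CUBIC)[:600])
E
```

```text
[0.5691282  0.32768916 0.19766368] 9.2 0.00013164571895790838 [0.53310393 0.49786958 0.76073933]
```

View pics/s5z.png

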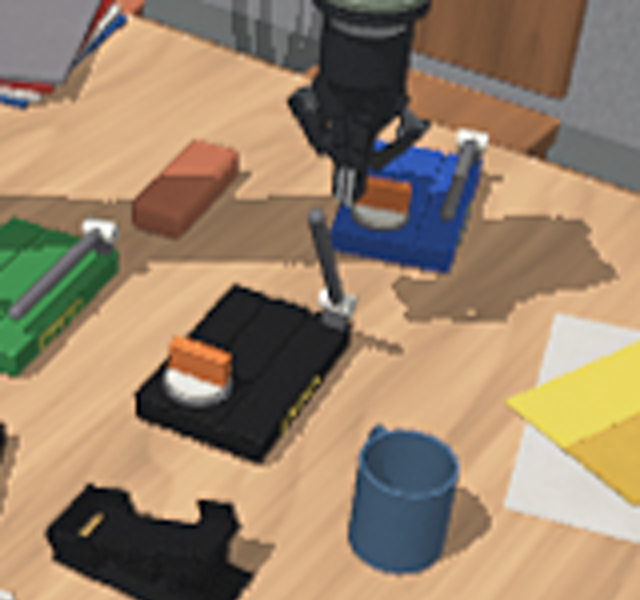

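The bar slipped out of the pads near the end of the arc. It now stands partway, with its tip at about (299,154) in the scene view. I'll measure its angle.

```bash
python3 - <<'E'
from h import *
p=pickle.load(open("gate.pkl","rb"))
s=pickle.load(open("s5.pkl","rb"))
def G(q): 
    c,sn=np.cos(p[2]),np.sin(p[2]); return np.array([p[0]+c*q[0]-sn*q[1],p[1]+sn*q[0]+c*q[1],q[2]])
for a in np.arange(.8,1.6,.1):
    A=lambda l:G([.05,.088-l*np.cos(a),.06+l*np.sin(a)])
    print(round(a,2),proj(s,A(.16)).round(1),proj(s,A(0)).round(1),A(.167).round(3))
E
```

```text
0.8 [293.3 164.1] [303.6 174.8] [0.585 0.219 0.18 ]
0.9 [295.1 159.8] [303.6 174.8] [0.583 0.231 0.191]
1.0 [296.9 155.7] [303.6 174.8] [0.581 0.245 0.201]
1.1 [298.9 151.8] [303.6 174.8] [0.579 0.259 0.209]
1.2 [300.8 148.2] [303.6 174.8] [0.577 0.274 0.216]
1.3 [302.8 144.9] [303.6 174.8] [0.575 0.29  0.221]
1.4 [304.8 142. ] [303.6 174.8] [0.572 0.306 0.225]
1.5 [306.7 139.5] [303.6 174.8] [0.57  0.322 0.227]
```

>>> play_rows:
  targets:
    - [-1,[0,0,-4.5],0]
    - [-1,[0,0,-4.5],0]
    - [-1,[0,4.2,0],0]
    - [-1,[0,4.2,0],0]
    - [-1,[0,4.2,0],0]

```text
t: 9.88
ee_pos: [0.5872, 0.2006, 0.2879]
tool_rot: [[0.99, 0.14, 0.0], [0.14, -0.99, -0.0], [0.0, 0.0, -1.0]]
wrist_force: [0.4, 0.1, -0.6]
opening: -0.0002
```

>>> play_rows:
  targets:
    - [-1,[0,0,4.6],0]
    - [-1,[0,0,4.6],0]
    - [-1,[0,-2,0],0]
    - [-1,[0,-2,0],0]
    - [-1,[0,-2,0],0]

```text
t: 10.5
ee_pos: [0.5787, 0.2642, 0.1975]
tool_rot: [[0.99, 0.141, 0.002], [0.141, -0.99, 0.001], [0.002, -0.001, -1.0]]
wrist_force: [1.0, -1.1, 0.5]
opening: -0.0001
```

>>> play_rows:
  targets:
    - [-1,[0,-1.5,0],0]
    - [-1,[0,-1.5,0],0]
    - [-1,[0,-1,0],0]
    - [-1,[0,-0.6,0],0]
    - [-1,[0,-0.4,0],0]

```text
t: 11.12
ee_pos: [0.5716, 0.3116, 0.1958]
tool_rot: [[0.99, 0.14, -0.0], [0.14, -0.99, -0.0], [-0.0, 0.0, -1.0]]
wrist_force: [-0.3, -0.5, 0.6]
opening: -0.0
```

>>> play_rows:
  targets:
    - [-1,[0,-0.3,0],0]
    - [-1,[0,-0.3,0],0]

```text
t: 11.38
ee_pos: [0.5709, 0.3168, 0.1958]
tool_rot: [[0.99, 0.14, 0.0], [0.14, -0.99, -0.001], [-0.0, 0.001, -1.0]]
wrist_force: [0.4, -12.7, 3.9]
opening: -0.0001
```

```bash
python3 - <<'E'
from h import *
st=bot.state(); print(st["ee_pos"],st["t"],st["wrist_force"])
s=shot("scene","s6")
cv2.imwrite("pics/s6z.png",cv2.resize(s["frame"][110:210,250:350,::-1],None,fx=6,fy=6,interpolation=cv2.INTER_CUBIC)[:600])
E
```

```text
[0.57092966 0.31676124 0.19582405] 11.375 [  0.35435623 -12.67840778   3.86040925]
```

View pics/s6z.png

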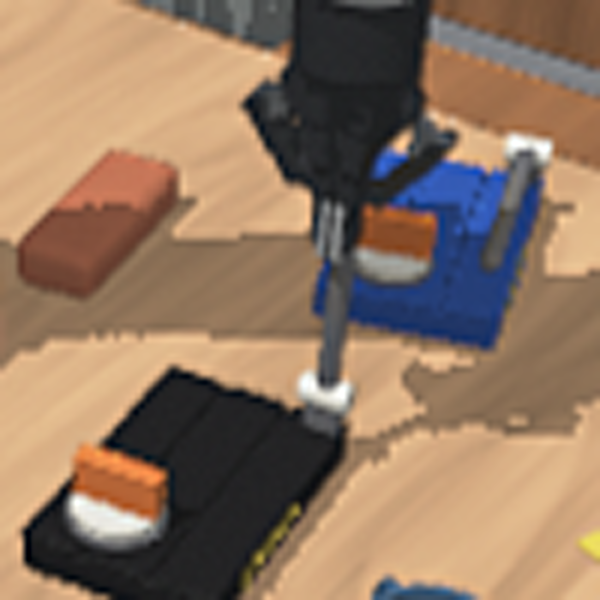

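At the stop the reaction is 12.7 N. Next I back off, then look at the black handset.

```bash
python3 - <<'E'
from h import *
e=plan([0.575,0.29,0.196],8.1,n=1)
e=plan([0.575,0.29,0.30],8.1,start=e)
plan([0.474,-0.105,0.22],29,start=e)
E
```

```text
rows [[[0.03, 2.69, -0.02], np.float64(-0.001)]]
end [0.575 0.29  0.196] 8.09
rows [[[-0.0, -0.0, -5.2], np.float64(-0.0)], [[-0.0, -0.0, -5.2], np.float64(-0.0)]]
end [0.575 0.29  0.3  ] 8.09
rows [[[-2.22, 5.38, 1.14], np.float64(-0.052)], [[-2.5, 5.26, 1.14], np.float64(-0.052)], [[-2.77, 5.12, 1.14], np.float64(-0.052)], [[-3.03, 4.97, 1.15], np.float64(-0.052)], [[-3.29, 4.81, 1.14], np.float64(-0.052)], [[-3.53, 4.63, 1.15], np.float64(-0.052)], [[-3.78, 4.45, 1.14], np.float64(-0.053)]]
end [ 0.474 -0.105  0.22 ] 29.0
```

>>> play_rows:
  targets:
    - [-1,[0,2.7,0],0]
    - [-1,[0,0,-5.2],0]
    - [1,[0,0,-5.2],0]
    - [1,[-2.2,5.4,1.1],-0.05]
    - [1,[-2.5,5.3,1.1],-0.05]

```text
t: 12.05
ee_pos: [0.5454, 0.1761, 0.2779]
tool_rot: [[0.971, 0.241, 0.001], [0.241, -0.971, 0.0], [0.001, 0.0, -1.0]]
wrist_force: [2.3, -0.8, -0.0]
opening: 0.0543
```

>>> play_rows:
  targets:
    - [1,[-2.8,5.1,1.1],-0.05]
    - [1,[-3.0,5.0,1.1],-0.05]
    - [1,[-3.3,4.8,1.2],-0.05]
    - [1,[-3.5,4.6,1.2],-0.05]
    - [1,[-3.8,4.5,1.1],-0.06]

```text
t: 12.68
ee_pos: [0.4709, -0.1061, 0.2207]
tool_rot: [[0.876, 0.482, 0.001], [0.482, -0.876, 0.0], [0.001, 0.0, -1.0]]
wrist_force: [2.0, -0.6, -0.0]
opening: 0.0854
```

>>> play_rows:
  targets:
    - [1,[0,0,0],0]

```text
t: 12.8
ee_pos: [0.47, -0.1086, 0.2202]
tool_rot: [[0.88, 0.475, -0.002], [0.475, -0.88, -0.001], [-0.002, 0.0, -1.0]]
wrist_force: [0.7, 1.2, 0.3]
opening: 0.0855
```

```bash
cat >> h.py <<'E'
from scipy.optimize import minimize
def boxpts(p,dims,z0=0):
    c,s=np.cos(p[2]),np.sin(p[2]); L,W,H=dims
    return np.array([[p[0]+c*x*L/2-s*y*W/2,p[1]+s*x*L/2+c*y*W/2,z0+z] for x in(-1,1) for y in(-1,1) for z in (0,H)])
def hull(s,P,up=4):
    q=np.array([proj(s,x) for x in P]); m=np.zeros((384*up,512*up),np.uint8)
    cv2.fillConvexPoly(m,cv2.convexHull(np.round((q+.5)*up-.5).astype(np.int32)),1); return m
def fitbox(views,p0,dims):
    up=4; M=[(s,cv2.resize(m.astype(np.uint8),None,fx=up,fy=up,interpolation=cv2.INTER_NEAREST)) for s,m in views]
    def cost(v):
        p=[p0[0]+v[0]/1000,p0[1]+v[1]/1000,p0[2]+np.radians(v[2])]; t=0
        for s,m in M:
            h=hull(s,boxpts(p,dims)); t+=1-(h&m).sum()/((h|m).sum()+1)
        return t
    best=None
    for d in (6,2):
        x0=np.zeros(3) if best is None else best.x
        sim=np.vstack([x0]+[x0+d*np.eye(3)[i] for i in range(3)])
        best=minimize(cost,x0,method="Nelder-Mead",options=dict(initial_simplex=sim,xatol=.05,fatol=1e-5))
    v=best.x; return np.array([p0[0]+v[0]/1000,p0[1]+v[1]/1000,p0[2]+np.radians(v[2])]),best.fun
E
python3 - <<'E'
from h import *
st=bot.state(); print(st["ee_pos"],st["t"],st["opening"])
s=shot("wrist","w7"); tp=shot("top","t7"); sc=shot("scene","s7")
pts("wrist",["black_handset_foot","black_handset_ear"])
m=bot.silhouettes("wrist","black_handset")
for r in m: print(r["confidence"],r["box"])
pickle.dump(m,open("m7.pkl","wb"))
im=s["frame"][:,:,::-1].copy(); im[m[0]["pixels"]]=im[m[0]["pixels"]]//2+np.array([0,128,0],np.uint8)
cv2.imwrite("pics/w7m.png",im)
E
```

```text
[ 0.46997725 -0.10862581  0.22018655] 12.8 0.08552761124639657
black_handset_foot [([262.1, 160.3], 0.95)]
black_handset_ear [([254.2, 29.3], 0.59)]
0.78 [231.5, 17.9, 56.3, 149.6]
```

View pics/w7m.png

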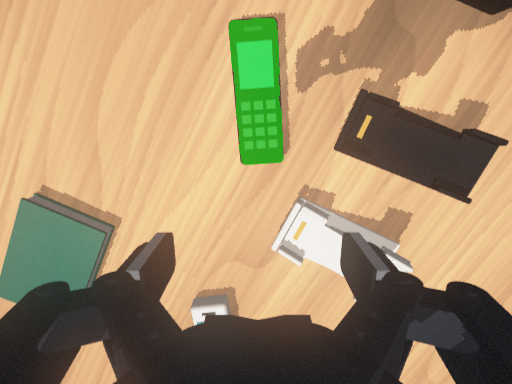

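View pics/s7.png

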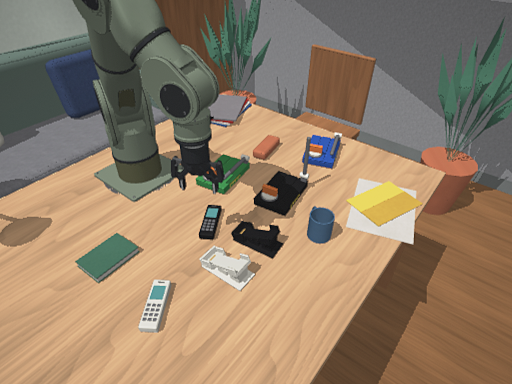

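The scene view shows the antenna upright, tip at about (307,139), as predicted for pi/2. The wrist view shows the black handset at (258,90) and both cradles. Now I'll fit the handset and cradle poses.

```bash
cat >> h.py <<'E'
def C(p,q):
    c,s=np.cos(p[2]),np.sin(p[2]); return np.array([p[0]+c*q[0]-s*q[1],p[1]+s*q[0]+c*q[1],q[2]])
T=np.radians(20)
def bed(p,s,y,n=0): # s up the bed, n off the bed
    return C(p,[-.070+s*np.cos(T)-n*np.sin(T),y,.016+s*np.sin(T)+n*np.cos(T)])
def draw_cradle(im,sn,p,col=(0,255,255)):
    def L(a,b,c=col): cv2.line(im,tuple(int(round(v)) for v in proj(sn,a)),tuple(int(round(v)) for v in proj(sn,b)),c,1,cv2.LINE_AA)
    for y in (-.028,.028):
        for a,b in ((0,.034),(.103,.137)):
            L(bed(p,a,y,.016),bed(p,b,y,.016)); L(bed(p,a,y,0),bed(p,a,y,.016)); L(bed(p,b,y,0),bed(p,b,y,.016))
        L(bed(p,0,y),bed(p,.15,y),(255,0,255))
    L(bed(p,0,-.028),bed(p,0,.028),(255,0,255)); L(bed(p,0,-.028,.018),bed(p,0,.028,.018))
    L(bed(p,.15,-.028),bed(p,.15,.028),(255,0,255))
    R=[C(p,[x,y,0]) for x,y in((-.075,-.036),(.075,-.036),(.075,.036),(-.075,.036))]
    for i in range(4): L(R[i],R[(i+1)%4],(0,255,0))
E
python3 - <<'E'
from h import *
w7=pickle.load(open("w7.pkl","rb")); m=pickle.load(open("m7.pkl","rb"))[0]["pixels"]
p,f=fitbox([(w7,m)],[.435,-.04,np.radians(119)],(.15,.05,.026)); print(p,np.degrees(p[2]),f)
pickle.dump(p,open("bh.pkl","wb"))
im=w7["frame"][:,:,::-1].copy()
h=hull(w7,boxpts(p,(.15,.05,.026)),1); cs,_=cv2.findContours(h,0,2); cv2.drawContours(im,cs,-1,(0,0,255),1)
# cradles from networks in w2
from scipy.optimize import least_squares
w2=pickle.load(open("w2.pkl","rb")); S=pickle.load(open("S0.pkl","rb")); sc,tp=S["scene"],S["top"]
def fit(obs,x0):
    g=lambda p:np.concatenate([(proj(s,bed(p,a,0,n))-px)*w for s,a,n,px,w in obs])
    r=least_squares(g,x0,loss="soft_l1"); return r.x,g(r.x).round(1)
bl=[(w2,0,0,[201.7,131],1),(w2,.14,.026,[183.7,15.9],1),(sc,0,0,[237.2,229.9],.5),(tp,0,0,[280.9,191.1],.5)]
wh=[(w2,0,0,[300.5,141.4],1),(w2,.14,.026,[320.5,38.9],1),(sc,0,0,[209.4,258.3],.5),(tp,0,0,[321.6,186.9],.5),(sc,.14,.026,[240.6,260.6],.5),(tp,.14,.026,[324.1,152.5],.5)]
im2=w2["frame"][:,:,::-1].copy()
for o,x0,n in ((bl,[.607,-.005,.1],"bc"),(wh,[.607,-.15,.05],"wc")):
    c,r=fit(o,x0); print(n,c,np.degrees(c[2]),r); pickle.dump(c,open(n+".pkl","wb"))
    draw_cradle(im,w7,c); draw_cradle(im2,w2,c)
cv2.imwrite("pics/w7f.png",cv2.resize(im[0:300,220:512],None,fx=2,fy=2,interpolation=cv2.INTER_CUBIC)); cv2.imwrite("pics/w2f.png",cv2.resize(im2[0:170,140:380],None,fx=3,fy=3,interpolation=cv2.INTER_CUBIC))
E
```

```text
[ 0.43100507 -0.03937227  2.14647127] 122.98374475162177 0.06341307361461623
bc [ 0.60578444 -0.00463145  0.13555241] 7.766581138641736 [-0.1 -1.  -0.   0.5  0.3  0.2  1.3  0.3]
wc [ 0.60796346 -0.14912427  0.10132354] 5.805411253843558 [-0.2  2.5  0.2 -1.8 -0.6 -1.1  1.4  2.2  0.1 -1.5 -0.1 -0.3]
```

View pics/w7f.png

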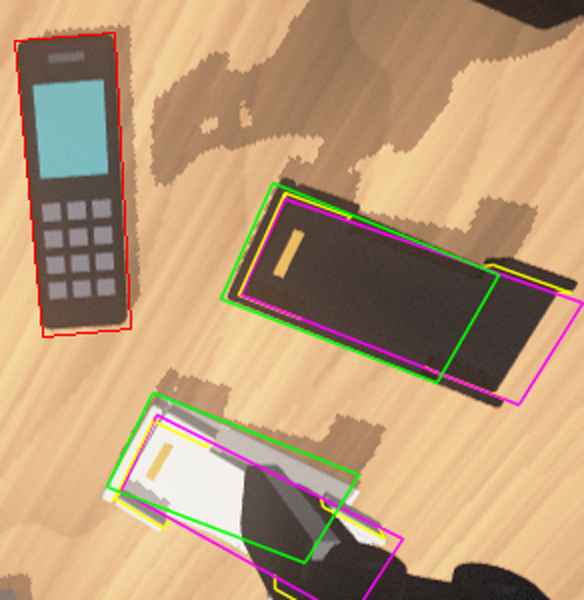

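View pics/w2f.png

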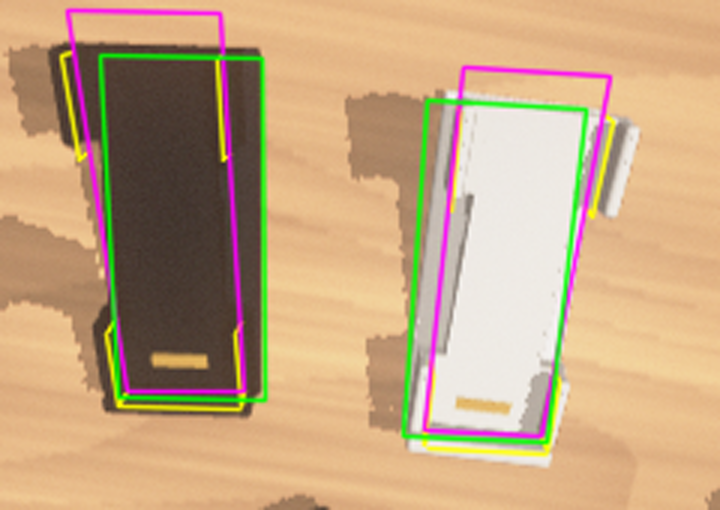

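The handset fit is good. The cradle overlays are a few mm off at the upper walls, so I'll take a closer look straight over both.

```bash
python3 - <<'E'
from h import *
e=plan([0.61,-0.125,0.27],29)
E
```

```text
rows [[[3.69, 2.85, -1.63], np.float64(-0.001)], [[3.69, 2.86, -1.63], np.float64(-0.001)], [[3.68, 2.86, -1.64], np.float64(-0.002)]]
end [ 0.61  -0.125  0.27 ] 29.02
```

>>> play_rows:
  targets:
    - [1,[3.7,2.9,-1.6],0]
    - [1,[3.7,2.9,-1.6],0]
    - [1,[3.7,2.9,-1.6],0]
    - [1,[0,0,0],0]
    - [1,[0,0,0],0]

```text
t: 13.72
ee_pos: [0.6101, -0.1265, 0.2684]
tool_rot: [[0.877, 0.481, -0.001], [0.481, -0.877, 0.0], [-0.001, -0.001, -1.0]]
wrist_force: [0.7, 0.5, 0.7]
opening: 0.0854
```

```bash
python3 - <<'E'
from h import *
st=bot.state(); print(st["ee_pos"],st["t"],np.abs(st["qvel"]).max())
s=shot("wrist","w8")
pts("wrist",["black_cradle_foot","black_cradle_ear","white_cradle_foot","white_cradle_ear"])
im=s["frame"][:,:,::-1].copy()
im=np.clip((im/255.)**0.5*255,0,255).astype(np.uint8)
im2=im.copy()
for n in("bc","wc"): draw_cradle(im2,s,pickle.load(open(n+".pkl","rb")))
cv2.imwrite("pics/w8.png",im)
def z(im,x0,y0,w,h,f,out):
    q=cv2.resize(im[y0:y0+h,x0:x0+w],None,fx=f,fy=f,interpolation=cv2.INTER_CUBIC)
    for i in range(0,w,20): cv2.putText(q,str(x0+i),(i*f,10),0,0.35,(0,0,255),1); cv2.line(q,(i*f,0),(i*f,5),(0,0,255),1)
    for i in range(0,h,20): cv2.putText(q,str(y0+i),(0,i*f+4),0,0.35,(0,0,255),1)
    cv2.imwrite(f"pics/{out}.png",q)
z(im2,130,0,260,200,3,"w8f"); z(im,130,0,260,200,3,"w8z")
E
```

```text
[ 0.61007563 -0.12646859  0.26835432] 13.725 1.159416810241983
black_cradle_foot [([250.1, 53.6], 0.82)]
black_cradle_ear [([364.3, 87.1], 0.56)]
white_cradle_foot [([203.6, 154.1], 0.73)]
white_cradle_ear [([286.2, 214.4], 0.82), ([204.4, 151.3], 0.3)]
```

View pics/w8f.png

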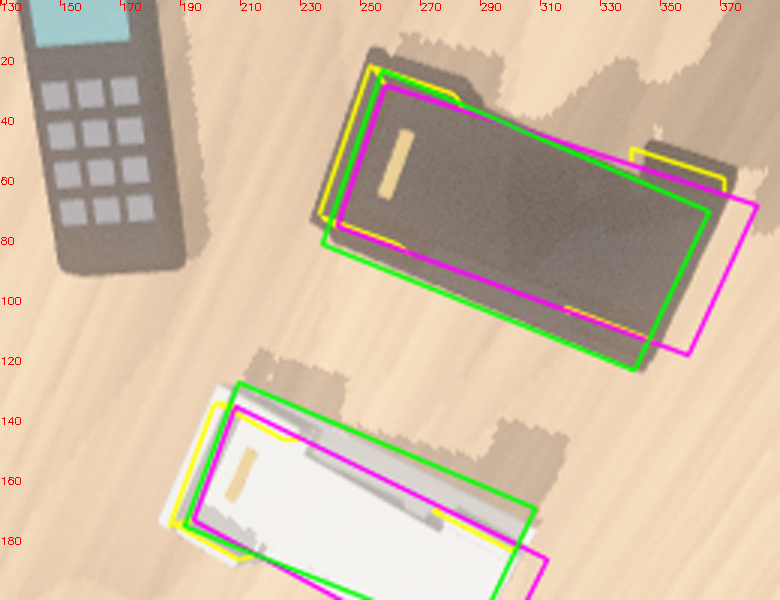

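View pics/w8z.png

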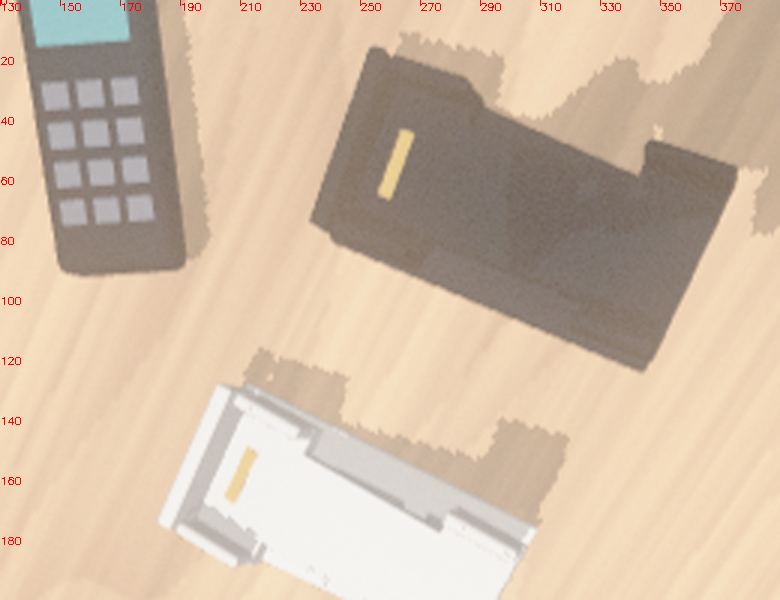

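```bash
cat > fitc.py <<'E'
from h import *
from scipy.optimize import least_squares
w2,w8=[pickle.load(open(f"w{i}.pkl","rb")) for i in (2,8)]
B=lambda s,y,n:(lambda p:bed(p,s,y,n))
K=lambda x,y,z:(lambda p:C(p,[x,y,z]))
Te=lambda y:(lambda p:bed(p,-p[3],y,.018))
W=[(w8,Te(.036),(202.7,128.3)),(w8,Te(-.036),(183.3,174)),(w8,K(.075,.036,0),(310,175)),(w8,B(.034,.028,.016),(231,146)),(w8,B(.034,-.028,.016),(212.3,185.7)),
(w8,B(.103,.028,.016),(278.3,171.7)),(w8,B(.137,.028,.016),(303.3,183.3)),
(w2,B(.103,-.028,.016),(339,70)),(w2,B(.137,-.028,.016),(347.3,41.7)),(w2,B(.103,.028,.016),(294.3,65)),(w2,B(.137,.028,.016),(298,33.3)),(w2,Te(.036),(276,150)),(w2,Te(-.036),(323.3,155.3))]
Bk=[(w8,Te(.036),(255,15.7)),(w8,Te(-.036),(234,73.3)),(w8,K(.075,-.036,0),(344.3,124)),(w8,B(.103,.036,.016),(346,47.3)),(w8,B(.137,.036,.016),(375.7,56)),(w8,B(.034,.036,.016),(285,26)),
(w2,B(.137,.036,.016),(156.7,16.7)),(w2,B(.103,.036,.016),(161,48.3)),(w2,Te(.036),(175,137.3)),(w2,Te(-.036),(222.7,138.3)),(w2,K(.075,-.036,0),(226.7,16.7)),(w2,B(.034,.036,.016),(171.7,108.3))]
im=np.clip((w8["frame"][:,:,::-1]/255.)**.5*255,0,255).astype(np.uint8); im2=np.clip((w2["frame"][:,:,::-1]/255.)**.5*255,0,255).astype(np.uint8)
for n,o,x0 in(("bc",Bk,[.606,-.005,.13,.005]),("wc",W,[.608,-.15,.06,.005])):
    g=lambda p:np.concatenate([proj(s,f(p))-px for s,f,px in o])
    r=least_squares(g,x0,loss="soft_l1"); p=r.x; print(n,p.round(4),np.degrees(p[2]).round(2)); print(g(p).round(1).reshape(-1,2).tolist())
    # per view
    for v in (w8,w2):
        oo=[q for q in o if q[0] is v]; gg=lambda p:np.concatenate([proj(s,f(p))-px for s,f,px in oo]); q=least_squares(gg,x0,loss="soft_l1").x; print("  view",q.round(4),np.degrees(q[2]).round(2))
    pickle.dump(p[:3],open(n+".pkl","wb")); draw_cradle(im,w8,p); draw_cradle(im2,w2,p)
cv2.imwrite("pics/w8g.png",cv2.resize(im[0:200,130:390],None,fx=3,fy=3,interpolation=cv2.INTER_CUBIC)); cv2.imwrite("pics/w2g.png",cv2.resize(im2[0:170,140:380],None,fx=3,fy=3,interpolation=cv2.INTER_CUBIC))
E
python3 fitc.py
```

```text
bc [ 0.6089 -0.0066  0.1238  0.0049] 7.09
[[-0.8, -0.5], [-2.0, 5.3], [-2.3, 2.2], [-1.1, -2.0], [0.9, -0.4], [0.5, -0.0], [-1.3, -1.8], [-0.1, 1.2], [-0.6, -1.3], [4.2, -0.8], [2.4, 0.1], [-1.4, -0.4]]
  view [ 0.6094 -0.0063  0.1253  0.0039] 7.18
  view [ 0.6086 -0.0067  0.1283  0.006 ] 7.35
wc [ 0.612  -0.1494  0.0461  0.0087] 2.64
[[0.4, -3.7], [-1.8, 1.0], [0.5, -1.1], [-1.8, 0.1], [-1.3, -0.1], [-0.8, 1.4], [-0.4, 4.0], [0.2, 0.4], [0.2, -3.7], [-2.4, -0.0], [-0.8, -1.2], [-3.3, -0.4], [0.4, -0.3]]
  view [ 0.6126 -0.1482  0.0618  0.0083] 3.54
  view [ 0.6112 -0.1503  0.0456  0.0083] 2.61
```

View pics/w8g.png

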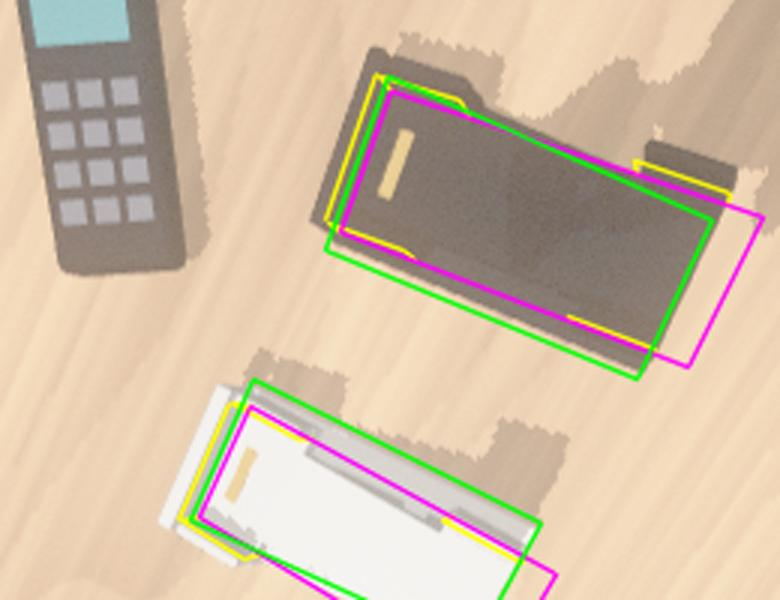

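View pics/w2g.png

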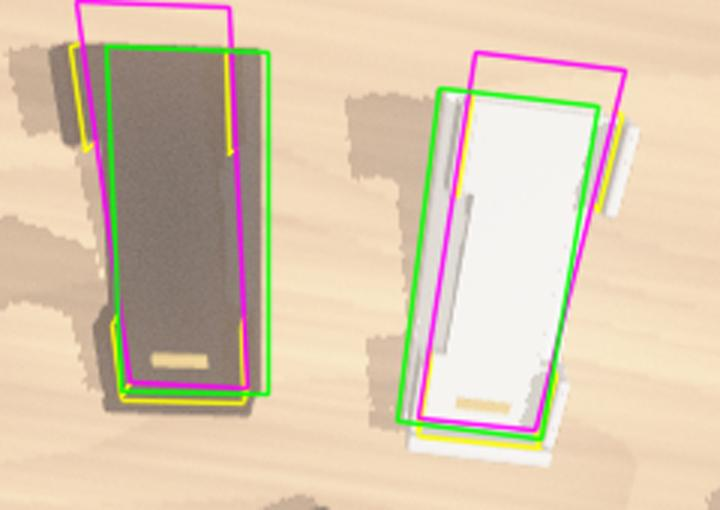

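```bash
sed -i 's/Te=lambda y:(lambda p:bed(p,-p\[3\],y,.018))/Te=lambda y:(lambda p:bed(p,-p[3],np.sign(y)*p[4],.018))\nBo=lambda s,n:(lambda p:bed(p,s,p[4],n))/; s/B(\(.[0-9]*\),.036,.016)/Bo(\1,.016)/g; s/,\.005\]/,.005,.033]/g' fitc.py; python3 fitc.py
```

```text
bc [ 0.6085 -0.0037  0.1257  0.0053  0.0324] 7.2
[[-1.5, 0.2], [-0.4, -0.0], [-1.3, 0.1], [-1.4, -1.4], [0.6, 0.2], [0.2, 0.7], [-0.8, -1.7], [0.5, 1.2], [0.1, -0.9], [-0.4, -0.7], [0.1, -0.1], [-0.8, -0.4]]
  view [ 0.6089 -0.0034  0.124   0.0046  0.0324] 7.1
  view [ 0.6082 -0.004   0.1276  0.0061  0.0324] 7.31
wc [ 0.612  -0.1497  0.0519  0.0077  0.0328] 2.97
[[-0.4, -0.6], [-0.4, -0.1], [0.4, -1.2], [-2.1, 0.5], [-1.4, 0.3], [-1.0, 1.5], [-0.6, 3.9], [0.3, 0.2], [0.2, -3.8], [-2.3, 0.2], [-0.9, -1.0], [-0.4, -0.6], [-1.1, -1.2]]
  view [ 0.6125 -0.1484  0.063   0.0077  0.0325] 3.61
  view [ 0.6113 -0.1506  0.052   0.0081  0.0334] 2.98
```

View pics/w8g.png

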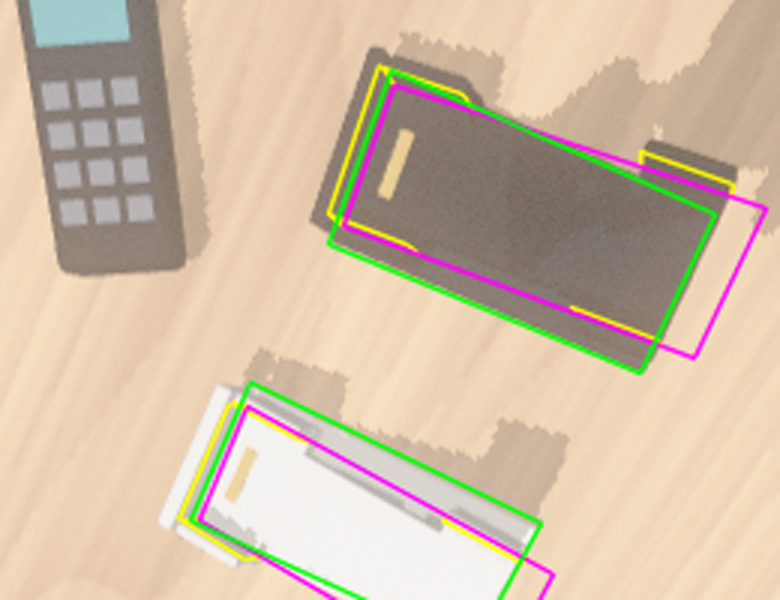

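View pics/w2g.png

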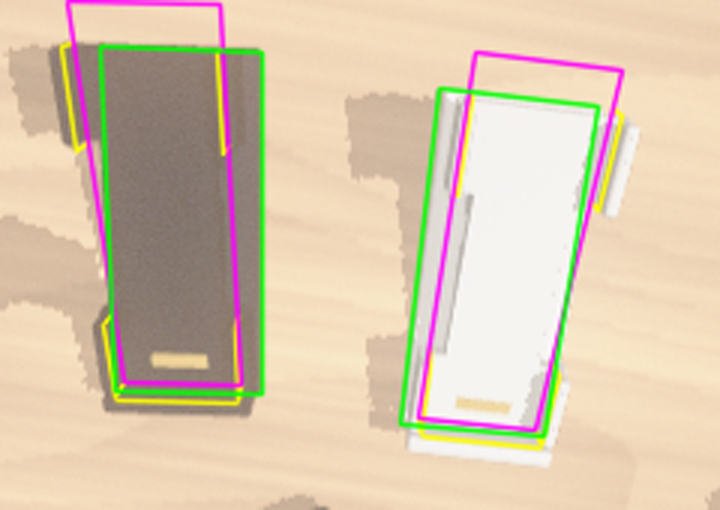

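```bash
cat >> fitc.py <<'E'
print("white, t and ow fixed")
Wo=[q for i,q in enumerate(W) if i in (0,1,2,5,7,9,10,11,12)]+[(w8,B(.137,.028,.016),(303.3,184.5))]
for sel in (Wo,[q for q in Wo if q[0] is w8],[q for q in Wo if q[0] is w2]):
    g=lambda v:np.concatenate([proj(s,f([*v,.0053,.0325]))-px for s,f,px in sel])
    r=least_squares(g,[.61,-.15,.055],loss="soft_l1"); print(r.x.round(4),np.degrees(r.x[2]).round(2),g(r.x).round(1).reshape(-1,2).tolist())
    if sel is Wo: pickle.dump(r.x,open("wc.pkl","wb"))
E
python3 fitc.py | sed -n '/white/,$p'
```

```text
white, t and ow fixed
[ 0.6112 -0.1498  0.0521] 2.98 [[0.5, 0.4], [0.6, 0.3], [-0.1, -1.4], [-1.7, 1.2], [0.3, 1.0], [-2.3, 0.9], [-0.9, -0.2], [0.0, -1.5], [-0.9, -2.2], [-1.2, 2.5]]
[ 0.6111 -0.1485  0.0607] 3.48 [[0.5, -0.2], [1.0, 0.0], [0.4, -2.7], [-1.3, 0.1], [-0.6, 1.1]]
[ 0.6112 -0.1507  0.0503] 2.88 [[1.1, 1.2], [-1.5, 1.0], [-0.0, -0.1], [0.6, -1.5], [-0.4, -2.1]]
```

```bash
python3 - <<'E'
from h import *
e=plan([.4348,-.0453,.12],33)
e=plan([.4348,-.0453,.022],33,start=e)
E
```

```text
rows [[[-2.29, -3.12, 2.98], np.float64(-0.015)], [[-2.24, -3.16, 2.98], np.float64(-0.015)], [[-2.19, -3.19, 2.98], np.float64(-0.015)], [[-2.15, -3.22, 2.98], np.float64(-0.015)], [[-2.09, -3.26, 2.97], np.float64(-0.015)]]
end [ 0.4348 -0.0453  0.12  ] 33.01
rows [[[-0.0, 0.0, 4.9], np.float64(0.0)], [[-0.0, 0.0, 4.9], np.float64(0.0)]]
end [ 0.4348 -0.0453  0.022 ] 33.01
```

>>> play_rows:
  targets:
    - [1,[-2.3,-3.1,3.0],-0.015]
    - [1,[-2.2,-3.2,3.0],-0.015]
    - [1,[-2.2,-3.2,3.0],-0.015]
    - [1,[-2.1,-3.2,3.0],-0.015]
    - [1,[-2.1,-3.3,2.8],-0.015]

```text
t: 14.6
ee_pos: [0.4339, -0.0442, 0.1205]
tool_rot: [[0.839, 0.544, 0.0], [0.544, -0.839, 0.001], [0.001, -0.001, -1.0]]
wrist_force: [0.8, 0.7, -2.0]
opening: 0.0855
```

>>> play_rows:
  targets:
    - [1,[0,0,0],0]

```text
t: 14.72
ee_pos: [0.433, -0.0434, 0.1201]
tool_rot: [[0.837, 0.547, -0.004], [0.547, -0.837, 0.0], [-0.003, -0.002, -1.0]]
wrist_force: [1.3, 0.3, 0.2]
opening: 0.085
```

```bash
python3 - <<'E'
from h import *
st=bot.state(); print(st["ee_pos"],st["t"],np.abs(st["qvel"]).max())
s=shot("wrist","w9"); p=pickle.load(open("bh.pkl","rb"))
im=s["frame"][:,:,::-1].copy()
h=hull(s,boxpts(p,(.15,.05,.026)),1); cs,_=cv2.findContours(h,0,2); cv2.drawContours(im,cs,-1,(0,0,255),1)
cv2.imwrite("pics/w9.png",im)
E
```

```text
[ 0.43304769 -0.04341348  0.12006851] 14.725 7.113342683106903
```

View pics/w9.png

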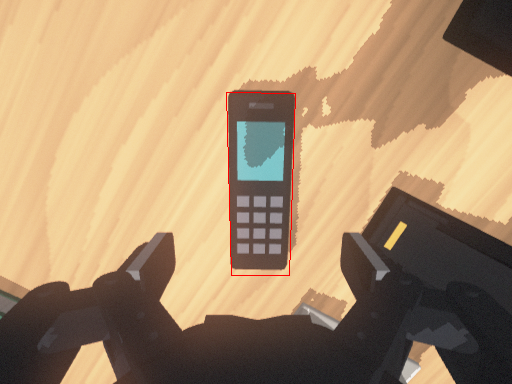

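The overlay is well centred laterally, and the ends agree to about 3 mm. Descending to grip.

>>> play_rows:
  targets:
    - [1,[0,0,4.0],0]
    - [1,[0,0,4.0],0]
    - [1,[0,0,1.8],0]
    - [1,[0,0,0],0]

```text
t: 15.28
ee_pos: [0.4359, -0.0448, 0.0223]
tool_rot: [[0.839, 0.545, -0.0], [0.545, -0.839, -0.0], [-0.001, 0.0, -1.0]]
wrist_force: [0.1, 0.0, 0.1]
opening: 0.0853
```

>>> play_rows:
  targets:
    - [-1,[0,0,0],0]
    - [-1,[0,0,0],0]
    - [-1,[0,0,0],0]
    - [-1,[0,0,0],0]

```text
t: 15.78
ee_pos: [0.436, -0.0448, 0.0239]
tool_rot: [[0.839, 0.544, 0.002], [0.544, -0.839, -0.0], [0.002, 0.001, -1.0]]
wrist_force: [-0.9, -0.2, 15.8]
opening: 0.0488
```

>>> play_rows:
  targets:
    - [-1,[0,0,-1],0]
    - [-1,[0,0,-2],0]
    - [-1,[0,0,0],0]

```text
t: 16.15
ee_pos: [0.4361, -0.0449, 0.0542]
tool_rot: [[0.839, 0.544, 0.002], [0.544, -0.839, 0.0], [0.002, 0.001, -1.0]]
wrist_force: [0.6, -0.3, -1.9]
opening: 0.0487
```

```bash
python3 - <<'E'
from h import *
st=bot.state(); print(st["ee_pos"],st["t"],st["wrist_force"],st["opening"])
s=shot("wrist","w10"); s=shot("scene","s10")
pts("scene",["black_handset_foot","black_handset_ear"])
cv2.imwrite("pics/s10z.png",cv2.resize(s["frame"][150:270,150:310,::-1],None,fx=4,fy=4,interpolation=cv2.INTER_CUBIC))
E
```

```text
[ 0.43606553 -0.04487278  0.05424389] 16.15 [ 0.63026409 -0.28120786 -1.88141476] 0.048697548376576014
black_handset_foot [([205.9, 233.4], 0.92), ([310.3, 150.0], 0.57)]
black_handset_ear [([214.9, 196.3], 0.95), ([308.2, 176.3], 0.66)]
```

View pics/w10.png

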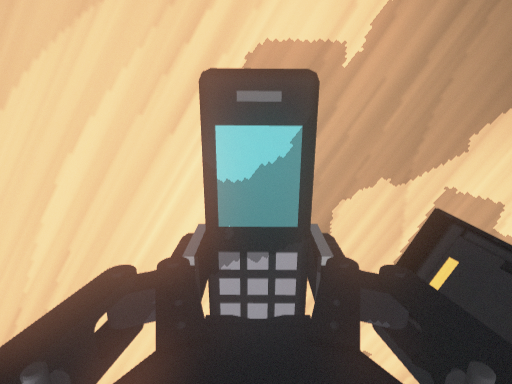

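View pics/s10z.png

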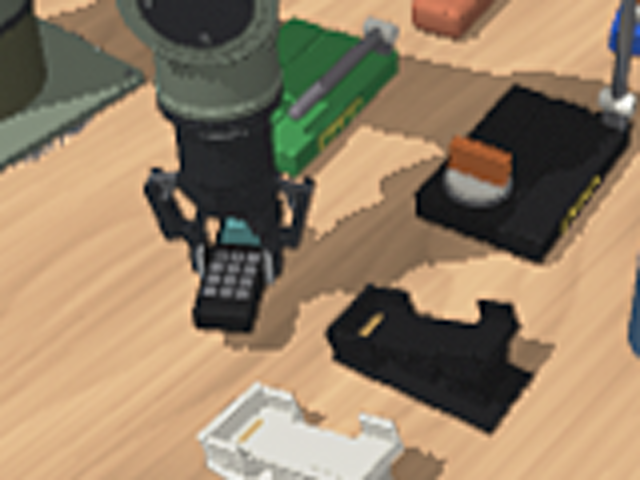

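The grip is good, with an opening of 48.7 mm and the handset level. The tips touched the table when closing at z=0.022, so I'll stay higher next time. Now I'll compute the placing pose and check the handset's position in the hand.

```bash
cat >> h.py <<'E'
def tcp_for(p,s,n,dz=.003): 
    q=bed(p,s,0,n).copy(); q[2]+=dz; return q
E
python3 - <<'E'
from h import *
s=pickle.load(open("w10.pkl","rb")); st=bot.state(); tcp=st["ee_pos"]; R=st["tool_rot"]
z=tcp[2]-.023+.026
for px in ([203,70],[316,70],[259,70]):
    P=plane(s,px,z); print("ear-end in tool",(R.T@(P-tcp)*1000).round(1))
b=pickle.load(open("bc.pkl","rb")); print(b,np.degrees(b[2]))
for u in (.015,0,): print(u,tcp_for(b,.067+u,.020).round(4))
pre=tcp_for(b,.067+.015,.020); 
e=plan([tcp[0],tcp[1],.17],33,n=2)
e=plan([pre[0],pre[1],.17],-82.8,start=e)
e=plan([pre[0],pre[1],pre[2]+.025],-82.8,start=e)
E
```

```text
ear-end in tool [-22.1 -82.4  -3. ]
ear-end in tool [ 22.  -82.4  -3. ]
ear-end in tool [ -0.3 -82.4  -3. ]
[ 0.60853666 -0.00369892  0.12572744] 7.20365189745721
0.015 [ 0.6087 -0.0037  0.0658]
0 [ 0.5948 -0.0054  0.0607]
rows [[[0.0, 0.0, -5.87], np.float64(0.0)], [[0.0, 0.0, -5.88], np.float64(0.0)]]
end [ 0.4354 -0.0446  0.17  ] 33.0
rows [[[1.4, 0.5, 0.0], np.float64(0.168)], [[1.46, 0.26, 0.0], np.float64(0.168)], [[1.48, 0.01, 0.0], np.float64(0.169)], [[1.47, -0.24, 0.0], np.float64(0.168)], [[1.41, -0.48, 0.0], np.float64(0.169)], [[1.3, -0.71, 0.0], np.float64(0.168)], [[1.17, -0.92, 0.0], np.float64(0.169)], [[1.0, -1.1, 0.0], np.float64(0.168)], [[0.8, -1.25, 0.0], np.float64(0.169)], [[0.58, -1.37, 0.0], np.float64(0.168)], [[0.34, -1.44, 0.0], np.float64(0.169)], [[0.09, -1.48, 0.0], np.float64(0.168)]]
end [ 0.6088 -0.0036  0.17  ] -82.79
rows [[[0.0, 0.0, 3.96], np.float64(0.0)], [[0.0, 0.0, 3.96], np.float64(0.0)]]
end [ 0.6088 -0.0036  0.0908] -82.79
```

>>> play_rows:
  targets:
    - [-1,[0,0,-5.9],0]
    - [-1,[0,0,-5.9],0]
    - [-1,[1.4,0.5,0],0.17]
    - [-1,[1.5,0.25,0],0.17]
    - [-1,[1.5,0,0],0.17]

```text
t: 16.98
ee_pos: [0.4796, -0.0339, 0.1704]
tool_rot: [[0.998, 0.06, -0.001], [0.06, -0.998, 0.0], [-0.001, -0.0, -1.0]]
wrist_force: [0.3, 0.4, -1.4]
opening: 0.0489
```

>>> play_rows:
  targets:
    - [-1,[1.5,-0.25,0],0.17]
    - [-1,[1.4,-0.5,0],0.17]
    - [-1,[1.3,-0.7,0],0.17]
    - [-1,[1.2,-0.9,0],0.17]
    - [-1,[1.0,-1.1,0],0.17]

```text
t: 17.6
ee_pos: [0.5524, -0.0174, 0.1702]
tool_rot: [[0.704, -0.71, -0.001], [-0.71, -0.704, -0.0], [-0.001, 0.001, -1.0]]
wrist_force: [-0.1, 0.9, -1.1]
opening: 0.049
```

>>> play_rows:
  targets:
    - [-1,[0.8,-1.25,0],0.17]
    - [-1,[0.6,-1.35,0],0.17]
    - [-1,[0.3,-1.45,0],0.16]
    - [-1,[0.1,-1.5,0],0.16]
    - [-1,[0,0,0],0]

```text
t: 18.23
ee_pos: [0.6102, -0.0041, 0.1698]
tool_rot: [[0.128, -0.992, -0.001], [-0.992, -0.128, -0.001], [0.0, 0.001, -1.0]]
wrist_force: [0.2, 0.1, -1.7]
opening: 0.0486
```

```bash
python3 - <<'E'
from h import *
st=bot.state(); print(st["ee_pos"],st["t"],st["wrist_force"],st["opening"],st["joints"].round(0))
b=pickle.load(open("bc.pkl","rb")); pre=tcp_for(b,.067+.015,.020)
e=plan([pre[0],pre[1],pre[2]+.03],-82.8)
shot("wrist","w11")
E
```

```text
[ 0.61022482 -0.00412884  0.16981824] 18.225 [ 0.20416173  0.0951162  -1.68193913] 0.04858939994633517 [ -7.  50.   8.  83.  -9.  48. -78.]
rows [[[-0.03, 0.07, 3.7], np.float64(0.001)], [[-0.03, 0.07, 3.7], np.float64(0.001)]]
end [ 0.6088 -0.0037  0.0958] -82.78
```

View pics/w11.png

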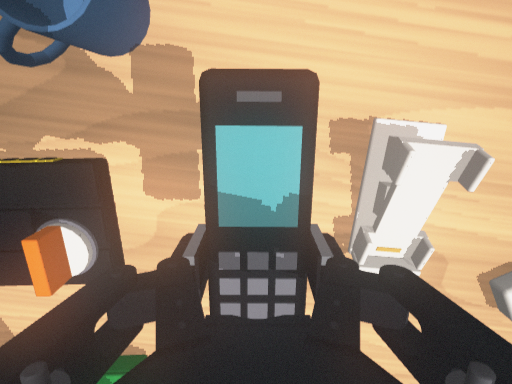

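>>> play_rows:
  targets:
    - [-1,[-0.05,0.05,3.7],0]
    - [-1,[-0.05,0.05,3.5],0]
    - [-1,[0,0,0.5],0]
    - [-1,[0,0,0.5],0]
    - [-1,[0,0,0.4],0]

```text
t: 18.9
ee_pos: [0.6094, -0.0038, 0.0857]
tool_rot: [[0.127, -0.992, 0.001], [-0.992, -0.127, 0.0], [0.0, -0.001, -1.0]]
wrist_force: [-7.2, -1.6, 9.6]
opening: 0.0485
```

>>> play_rows:
  targets:
    - [-1,[0,0,0.3],0]
    - [-1,[0,0,0.3],0]
    - [-1,[0,0,0.3],0]

```text
t: 19.27
ee_pos: [0.6089, -0.004, 0.077]
tool_rot: [[0.127, -0.992, 0.0], [-0.992, -0.127, -0.0], [0.0, -0.0, -1.0]]
wrist_force: [-9.8, -1.2, 16.2]
opening: 0.0487
```

```bash
python3 - <<'E'
from h import *
st=bot.state(); print(st["ee_pos"],st["t"],st["wrist_force"],st["ft_torque"])
s=shot("scene","s12")
cv2.imwrite("pics/s12z.png",cv2.resize(s["frame"][170:290,180:340,::-1],None,fx=4,fy=4,interpolation=cv2.INTER_CUBIC))
E
```

```text
[ 0.60894248 -0.00402719  0.07703118] 19.275 [-9.82226212 -1.21061498 16.16704655] [-0.14622005  1.15052912 -0.03040234]
```

View pics/s12z.png

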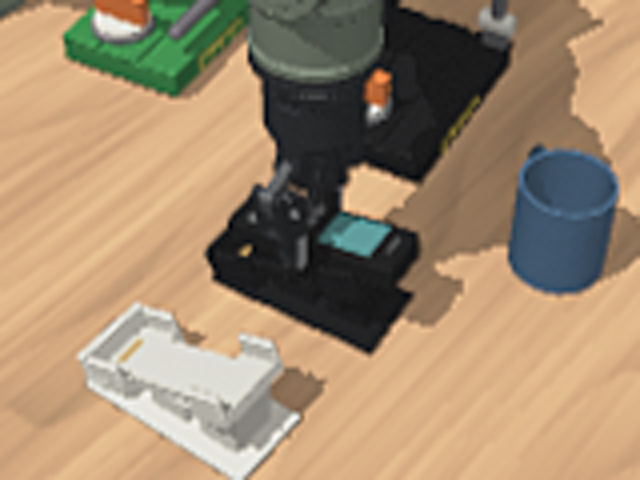

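>>> play_rows:
  targets:
    - [-1,[0,0.1,0.3],0]
    - [-1,[0,0.1,0.3],0]

```text
t: 19.58
ee_pos: [0.6078, -0.0042, 0.0712]
tool_rot: [[0.127, -0.992, 0.003], [-0.992, -0.127, -0.0], [0.0, -0.003, -1.0]]
wrist_force: [-0.6, -0.7, 13.3]
opening: 0.0491
```

>>> play_rows:
  targets:
    - [-1,[0,0.1,0.25],0]
    - [-1,[0,0.1,0.25],0]
    - [-1,[0,0,0],0]

```text
t: 19.95
ee_pos: [0.6068, -0.0043, 0.0665]
tool_rot: [[0.127, -0.992, 0.005], [-0.992, -0.127, 0.0], [0.001, -0.005, -1.0]]
wrist_force: [2.9, -0.2, 11.0]
opening: 0.0487
```

```bash
python3 - <<'E'
from h import *
st=bot.state(); print(st["ee_pos"],st["t"],st["wrist_force"],st["ft_torque"])
s=shot("scene","s13"); shot("wrist","w13")
cv2.imwrite("pics/s13z.png",cv2.resize(s["frame"][170:290,180:340,::-1],None,fx=4,fy=4,interpolation=cv2.INTER_CUBIC))
E
```

```text
[ 0.60677663 -0.00433822  0.06652155] 19.95 [ 2.94936041 -0.16557208 11.04838841] [-0.00371926 -1.17031479  0.02083866]
```

View pics/s13z.png

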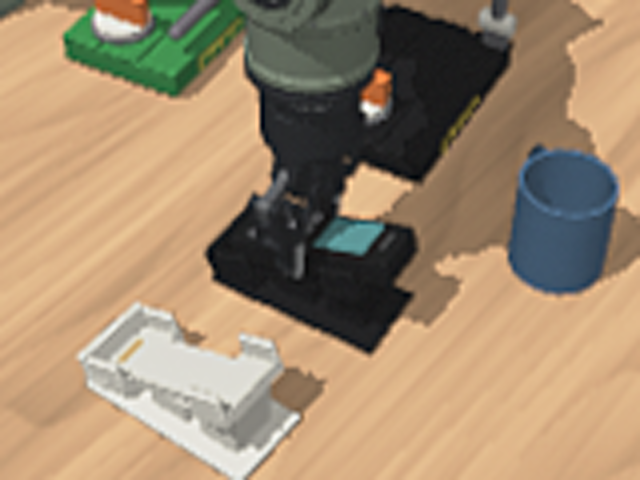

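View pics/w13.png

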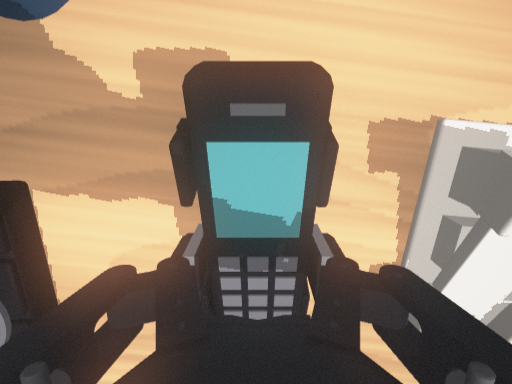

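It has tilted, and the moment has reversed, so the foot end is now on the bed. Sliding it down-slope to the toe.

>>> play_rows:
  targets:
    - [-1,[0,0.3,0.1],0]
    - [-1,[0,0.3,0.1],0]
    - [-1,[0,0.3,0.1],0]

```text
t: 20.42
ee_pos: [0.5979, -0.0054, 0.0635]
tool_rot: [[0.127, -0.992, 0.005], [-0.992, -0.127, 0.0], [0.001, -0.005, -1.0]]
wrist_force: [3.5, 0.2, 9.5]
opening: 0.0486
```

>>> play_rows:
  targets:
    - [-1,[0,0.2,0.07],0]
    - [-1,[0,0.1,0.03],0]
    - [-1,[0,0,0],0]

```text
t: 20.8
ee_pos: [0.5949, -0.0058, 0.0625]
tool_rot: [[0.127, -0.992, 0.005], [-0.992, -0.127, 0.0], [0.001, -0.005, -1.0]]
wrist_force: [2.1, 0.3, 9.6]
opening: 0.049
```

>>> play_rows:
  targets:
    - [-1,[0,0.15,0.05],0]
    - [-1,[0,0.15,0.05],0]

```text
t: 21.05
ee_pos: [0.5934, -0.006, 0.062]
tool_rot: [[0.127, -0.992, 0.009], [-0.992, -0.127, 0.0], [0.001, -0.009, -1.0]]
wrist_force: [14.3, 2.5, 12.2]
opening: 0.049
```

>>> play_rows:
  targets:
    - [-1,[0,0.15,0.05],0]
    - [-1,[0,0.1,0.03],0]

```text
t: 21.3
ee_pos: [0.5933, -0.006, 0.062]
tool_rot: [[0.127, -0.992, 0.014], [-0.992, -0.127, 0.001], [0.001, -0.014, -1.0]]
wrist_force: [27.2, 3.2, 12.0]
opening: 0.0489
```

Hard stop at x=0.5933, as predicted. Relaxing, then opening.

>>> play_rows:
  targets:
    - [-1,[0,-0.25,-0.05],0]
    - [-0.1,[0,0,0],0]
    - [0.2,[0,0,0],0]
    - [0.5,[0,0,0],0]
    - [0.5,[0,0,0],0]

```text
t: 21.92
ee_pos: [0.5901, -0.0062, 0.0595]
tool_rot: [[0.127, -0.992, -0.0], [-0.992, -0.127, 0.0], [-0.0, 0.0, -1.0]]
wrist_force: [-0.6, -0.0, 0.2]
opening: 0.0641
```

>>> play_rows:
  targets:
    - [0.5,[0,0,-3],0]
    - [0.5,[0,0,-5],0]
    - [0.5,[0,3,-5],0]
    - [0.5,[0,3,0],0]
    - [0.5,[0,0,0],0]

```text
t: 22.55
ee_pos: [0.5295, -0.014, 0.1903]
tool_rot: [[0.126, -0.992, -0.0], [-0.992, -0.126, 0.0], [-0.0, 0.0, -1.0]]
wrist_force: [0.4, 0.4, -0.3]
opening: 0.0641
```

```bash
python3 - <<'E'
from h import *
st=bot.state(); print(st["ee_pos"],st["t"],st["wrist_force"],st["opening"])
s=shot("wrist","w14"); b=pickle.load(open("bc.pkl","rb"))
im=np.clip((s["frame"][:,:,::-1]/255.)**.5*255,0,255).astype(np.uint8)
Q=[bed(b,x,y,.026) for x,y in((0,-.025),(.15,-.025),(.15,.025),(0,.025))]
for i in range(4): cv2.line(im,tuple(int(round(v)) for v in proj(s,Q[i])),tuple(int(round(v)) for v in proj(s,Q[(i+1)%4])),(0,0,255),1)
draw_cradle(im,s,pickle.load(open("wc.pkl","rb")))
cv2.imwrite("pics/w14.png",im)
pts("wrist",["black_handset_ear","black_cradle_ear","black_handset_foot"])
sc=shot("scene","s14");cv2.imwrite("pics/s14z.png",cv2.resize(sc["frame"][170:290,180:340,::-1],None,fx=4,fy=4,interpolation=cv2.INTER_CUBIC))
E
```

```text
[ 0.52949544 -0.01398801  0.19027525] 22.55 [ 0.41793473  0.36268063 -0.27496311] 0.06414325850285905
black_handset_ear [([256.4, 13.2], 0.81)]
black_cradle_ear [([27.7, 138.0], 0.34)]
black_handset_foot [([258.8, 167.8], 0.57)]
```

View pics/w14.png

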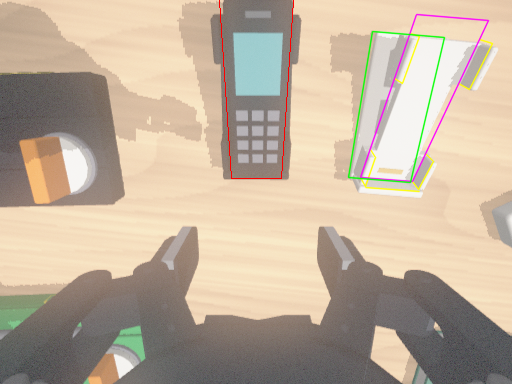

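View pics/s14z.png

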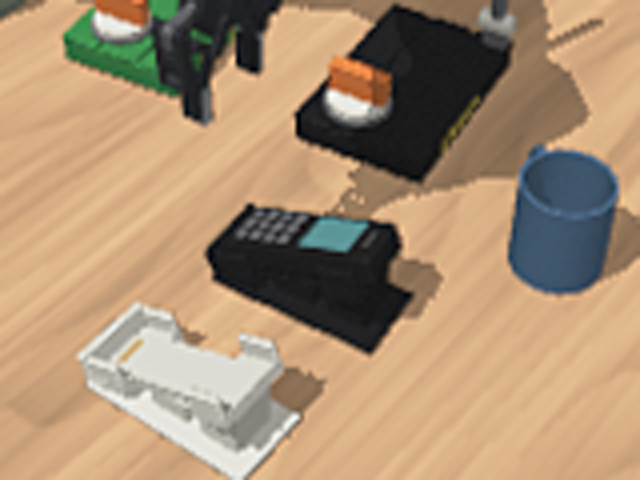

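The black handset is seated: in the wrist view it matches the predicted outline, between the walls with its key end on the toe. Next is the white handset.

```bash
python3 - <<'E'
from h import *
plan([.578,-.417,.23],39)
E
```

```text
rows [[[3.38, 0.04, -0.34], np.float64(-0.177)], [[3.32, 0.63, -0.34], np.float64(-0.177)], [[3.16, 1.21, -0.34], np.float64(-0.177)], [[2.9, 1.75, -0.34], np.float64(-0.177)], [[2.55, 2.23, -0.34], np.float64(-0.177)], [[2.11, 2.64, -0.34], np.float64(-0.177)], [[1.62, 2.97, -0.34], np.float64(-0.177)], [[1.07, 3.21, -0.34], np.float64(-0.177)], [[0.48, 3.35, -0.34], np.float64(-0.177)], [[-0.11, 3.38, -0.34], np.float64(-0.177)], [[-0.71, 3.31, -0.34], np.float64(-0.177)], [[-1.28, 3.14, -0.35], np.float64(-0.178)]]
end [ 0.578 -0.417  0.23 ] 39.03
```

>>> play_rows:
  targets:
    - [1,[3.4,0,-0.3],-0.177]
    - [1,[3.3,0.6,-0.3],-0.177]
    - [1,[3.2,1.2,-0.3],-0.177]
    - [1,[2.9,1.8,-0.3],-0.177]
    - [1,[2.5,2.2,-0.3],-0.177]

```text
t: 23.42
ee_pos: [0.5508, -0.183, 0.2042]
tool_rot: [[0.851, -0.526, -0.0], [-0.526, -0.851, 0.0], [-0.0, 0.0, -1.0]]
wrist_force: [-0.0, 0.4, 0.4]
opening: 0.0851
```

>>> play_rows:
  targets:
    - [1,[2.1,2.6,-0.4],-0.177]
    - [1,[1.6,3.0,-0.4],-0.177]
    - [1,[1.1,3.2,-0.4],-0.177]
    - [1,[0.5,3.3,-0.4],-0.177]
    - [1,[-0.1,3.4,-0.4],-0.177]

```text
t: 24.05
ee_pos: [0.5707, -0.3505, 0.2241]
tool_rot: [[0.946, 0.325, -0.0], [0.325, -0.946, 0.001], [-0.0, -0.001, -1.0]]
wrist_force: [-0.0, 0.9, 0.4]
opening: 0.0852
```

>>> play_rows:
  targets:
    - [1,[-0.7,3.3,-0.3],-0.177]
    - [1,[-1.3,3.1,-0.3],-0.177]
    - [1,[0,0,0],0]
    - [1,[0,0,0],0]

```text
t: 24.55
ee_pos: [0.5783, -0.4155, 0.2299]
tool_rot: [[0.778, 0.628, -0.0], [0.628, -0.778, 0.001], [0.0, -0.001, -1.0]]
wrist_force: [-0.0, 0.4, 0.7]
opening: 0.0852
```

```bash
python3 - <<'E'
from h import *
st=bot.state(); print(st["ee_pos"],st["t"],st["joints"].round(),np.abs(st["qvel"]).max())
s=shot("wrist","w15")
m=bot.silhouettes("wrist","white_handset")
for r in m: print(r["confidence"],r["box"])
mk=m[0]["pixels"]
p,f=fitbox([(s,mk)],[.541,-.371,np.radians(129)],(.15,.05,.026)); print(p,np.degrees(p[2]),f)
pickle.dump(p,open("wh.pkl","wb"))
im=s["frame"][:,:,::-1].copy(); h=hull(s,boxpts(p,(.15,.05,.026)),1); cs,_=cv2.findContours(h,0,2); cv2.drawContours(im,cs,-1,(0,0,255),1)
cs,_=cv2.findContours(mk.astype(np.uint8),0,1); cv2.drawContours(im,cs,-1,(0,200,0),1)
cv2.imwrite("pics/w15.png",im)
E
```

```text
[ 0.57825354 -0.41548462  0.22988773] 24.55 [ 42.  58. -30.  50.  26.  78.  58.] 0.8564588354000926
0.56 [234.0, 40.0, 52.8, 138.1]
[ 0.54214315 -0.36717042  2.18804708] 125.36586289271047 0.05446581793510796
```

View pics/w15.png

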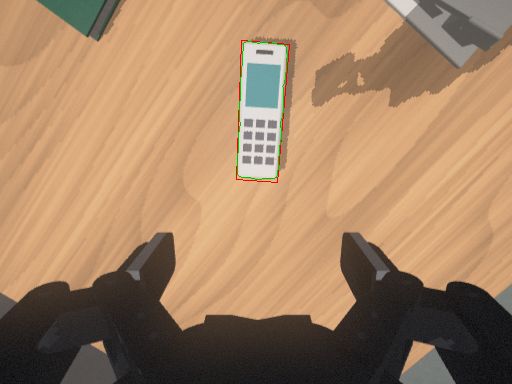

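```bash
python3 - <<'E'
from h import *
e=plan([.5466,-.3735,.12],35.4)
E
```

```text
rows [[[0.05, -1.75, 3.68], np.float64(0.021)], [[0.02, -1.75, 3.68], np.float64(0.02)], [[-0.02, -1.75, 3.69], np.float64(0.021)]]
end [ 0.5466 -0.3735  0.12  ] 35.39
```

>>> play_rows:
  targets:
    - [1,[0,-1.75,3.7],0.02]
    - [1,[0,-1.75,3.7],0.02]
    - [1,[0,-1.75,3.6],0.02]
    - [1,[0,0,0],0]
    - [1,[0,0,0],0]

```text
t: 25.28
ee_pos: [0.5467, -0.375, 0.1218]
tool_rot: [[0.814, 0.581, 0.001], [0.581, -0.814, -0.001], [0.001, 0.002, -1.0]]
wrist_force: [0.1, 0.0, 0.6]
opening: 0.0853
```

```bash
python3 - <<'E'
from h import *
st=bot.state(); print(st["ee_pos"],st["t"])
s=shot("wrist","w16"); p=pickle.load(open("wh.pkl","rb"))
im=s["frame"][:,:,::-1].copy(); h=hull(s,boxpts(p,(.15,.05,.026)),1); cs,_=cv2.findContours(h,0,2); cv2.drawContours(im,cs,-1,(0,0,255),1)
cv2.imwrite("pics/w16.png",im)
plan([.5466,-.3735,.026],35.4)
E
```

```text
[ 0.54673404 -0.37495001  0.12182779] 25.275
rows [[[0.04, -0.07, 4.8], np.float64(0.001)], [[0.04, -0.07, 4.79], np.float64(0.001)]]
end [ 0.5466 -0.3735  0.026 ] 35.39
```

View pics/w16.png

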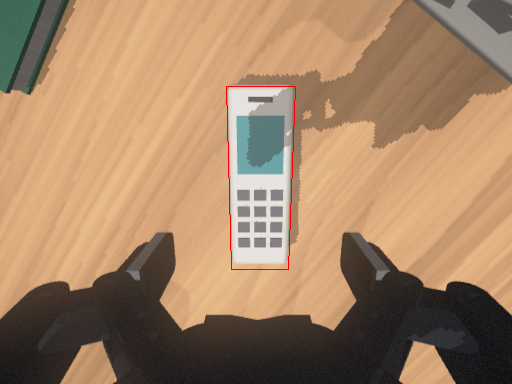

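The white handset lies at (260,175) and is aligned with the jaws.

>>> play_rows:
  targets:
    - [1,[0,0,4.0],0]
    - [1,[0,0,4.0],0]
    - [1,[0,0,1.6],0]
    - [1,[0,0,0],0]

```text
t: 25.82
ee_pos: [0.5462, -0.3748, 0.0248]
tool_rot: [[0.814, 0.581, 0.0], [0.581, -0.814, 0.0], [0.0, 0.0, -1.0]]
wrist_force: [-0.9, 0.1, 0.2]
opening: 0.0852
```

>>> play_rows:
  targets:
    - [-1,[0,0,0],0]
    - [-1,[0,0,0],0]
    - [-1,[0,0,0],0]
    - [-1,[0,0,0],0]

```text
t: 26.32
ee_pos: [0.5465, -0.375, 0.0261]
tool_rot: [[0.814, 0.581, 0.002], [0.581, -0.814, -0.001], [0.001, 0.002, -1.0]]
wrist_force: [-1.5, 1.1, 12.4]
opening: 0.0488
```

>>> play_rows:
  targets:
    - [-1,[0,0,-1],0]
    - [-1,[0,0,-2],0]
    - [-1,[0,0,0],0]

```text
t: 26.7
ee_pos: [0.5467, -0.3751, 0.0568]
tool_rot: [[0.814, 0.581, 0.003], [0.581, -0.814, -0.001], [0.001, 0.003, -1.0]]
wrist_force: [-0.3, -0.1, -1.1]
opening: 0.0491
```

```bash
python3 - <<'E'
from h import *
st=bot.state(); tcp=st["ee_pos"];R=st["tool_rot"]; print(tcp,st["t"],st["wrist_force"],st["opening"])
s=shot("wrist","w17")
z=tcp[2]-.026+.026
for r in (70,71): print("ear-end in tool",(R.T@(plane(s,[259,r],z)-tcp)*1000).round(1))
E
```

```text
[ 0.54668964 -0.37513408  0.05679631] 26.7 [-0.27322977 -0.0654304  -1.0618921 ] 0.04905393052029652
ear-end in tool [ -0.8 -83.2  -0.2]
ear-end in tool [ -0.8 -82.8  -0.2]
```

View pics/w17.png

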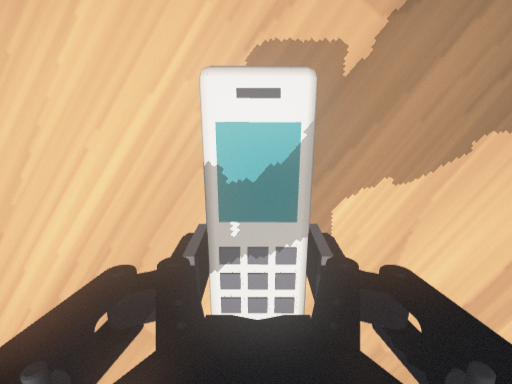

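```bash
python3 - <<'E'
from h import *
b=pickle.load(open("wc.pkl","rb"))
for u in (.015,0): print(u,tcp_for(b,.066+u,.0225).round(4))
pre=tcp_for(b,.066+.015,.0225); tcp=bot.state()["ee_pos"]
e=plan([tcp[0],tcp[1],.17],35.5,n=2)
e=plan([pre[0],pre[1],.17],-87,start=e,n=13)
E
```

```text
0.015 [ 0.6096 -0.1499  0.0678]
0 [ 0.5955 -0.1506  0.0627]
rows [[[0.0, 0.0, -5.72], np.float64(0.0)], [[0.0, 0.0, -5.72], np.float64(0.0)]]
end [ 0.5462 -0.3749  0.17  ] 35.51
rows [[[1.4, -1.13, 0.0], np.float64(0.164)], [[1.2, -1.34, 0.0], np.float64(0.165)], [[0.96, -1.52, 0.0], np.float64(0.164)], [[0.7, -1.66, 0.0], np.float64(0.165)], [[0.42, -1.75, 0.0], np.float64(0.164)], [[0.13, -1.79, 0.0], np.float64(0.165)], [[-0.16, -1.79, 0.0], np.float64(0.164)], [[-0.46, -1.74, 0.0], np.float64(0.165)], [[-0.73, -1.64, 0.0], np.float64(0.164)], [[-0.99, -1.5, 0.0], np.float64(0.165)], [[-1.23, -1.32, 0.0], np.float64(0.164)], [[-1.42, -1.1, 0.0], np.float64(0.165)], [[-1.59, -0.84, 0.0], np.float64(0.164)]]
end [ 0.6096 -0.1499  0.17  ] -86.99
```

>>> play_rows:
  targets:
    - [-1,[0,0,-5.7],0]
    - [-1,[0,0,-5.7],0]
    - [-1,[1.4,-1.1,0],0.165]
    - [-1,[1.2,-1.35,0],0.165]
    - [-1,[0.95,-1.5,0],0.165]

```text
t: 27.38
ee_pos: [0.5605, -0.3225, 0.1682]
tool_rot: [[0.993, 0.119, -0.001], [0.119, -0.993, 0.0], [-0.0, -0.0, -1.0]]
wrist_force: [0.0, 0.1, -1.5]
opening: 0.0488
```

>>> play_rows:
  targets:
    - [-1,[0.7,-1.65,0],0.165]
    - [-1,[0.4,-1.75,0],0.165]
    - [-1,[0.15,-1.8,0],0.165]
    - [-1,[-0.15,-1.8,0],0.165]
    - [-1,[-0.45,-1.75,0],0.165]

```text
t: 28.0
ee_pos: [0.5854, -0.2359, 0.1682]
tool_rot: [[0.761, -0.648, -0.001], [-0.648, -0.761, 0.0], [-0.001, 0.0, -1.0]]
wrist_force: [0.5, -0.6, -1.5]
opening: 0.0488
```

>>> play_rows:
  targets:
    - [-1,[-0.75,-1.65,0],0.165]
    - [-1,[-1.0,-1.5,0],0.165]
    - [-1,[-1.25,-1.3,0],0.165]
    - [-1,[-1.4,-1.1,0],0.165]
    - [-1,[-1.6,-0.85,0],0.16]

```text
t: 28.62
ee_pos: [0.61, -0.1492, 0.1682]
tool_rot: [[0.045, -0.999, -0.001], [-0.999, -0.045, 0.0], [-0.0, 0.001, -1.0]]
wrist_force: [-0.5, -0.0, -2.1]
opening: 0.0486
```

>>> play_rows:
  targets:
    - [-1,[0,0,0],0]
    - [-1,[0,0,0],0]

```text
t: 28.88
ee_pos: [0.6097, -0.1506, 0.1683]
tool_rot: [[0.054, -0.999, -0.001], [-0.999, -0.054, -0.0], [0.0, 0.001, -1.0]]
wrist_force: [-0.5, 0.3, -1.9]
opening: 0.0485
```

```bash
python3 - <<'E'
from h import *
st=bot.state(); print(st["ee_pos"],st["t"],st["wrist_force"],st["opening"],st["joints"].round(0))
b=pickle.load(open("wc.pkl","rb")); pre=tcp_for(b,.066+.015,.0225)
e=plan([pre[0],pre[1],pre[2]+.03],-87)
s=shot("wrist","w18"); 
im=s["frame"][:,:,::-1].copy(); draw_cradle(im,s,b); cv2.imwrite("pics/w18.png",im)
E
```

```text
[ 0.60970217 -0.15063765  0.16834942] 28.875 [-0.4632188   0.28228486 -1.93286842] 0.04848858709265438 [  8.  51.   7.  79.  -7.  50. -71.]
rows [[[-0.04, 0.0, 3.53], np.float64(0.001)], [[-0.04, 0.0, 3.52], np.float64(0.0)]]
end [ 0.6097 -0.1498  0.0978] -86.99
```

View pics/w18.png

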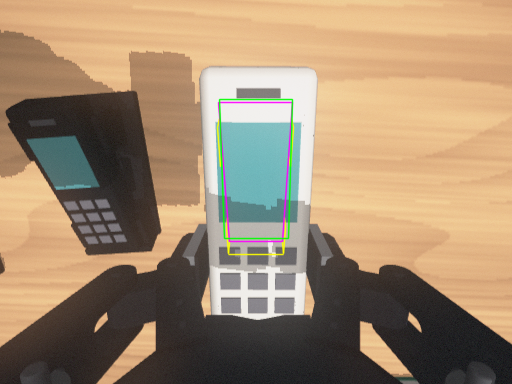

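>>> play_rows:
  targets:
    - [-1,[-0.05,0,3.5],0]
    - [-1,[0,0,3.3],0]
    - [-1,[0,0,0.5],0]
    - [-1,[0,0,0.5],0]
    - [-1,[0,0,0.4],0]

```text
t: 29.55
ee_pos: [0.6103, -0.1497, 0.0874]
tool_rot: [[0.051, -0.999, 0.001], [-0.999, -0.051, -0.0], [0.0, -0.001, -1.0]]
wrist_force: [-7.2, -0.2, 12.4]
opening: 0.049
```

>>> play_rows:
  targets:
    - [-1,[0,0,0.3],0]
    - [-1,[0,0.1,0.3],0]
    - [-1,[0,0.1,0.3],0]

```text
t: 29.92
ee_pos: [0.6084, -0.15, 0.0789]
tool_rot: [[0.051, -0.999, 0.002], [-0.999, -0.051, -0.001], [0.001, -0.002, -1.0]]
wrist_force: [-4.6, -1.3, 11.8]
opening: 0.0486
```

```bash
python3 - <<'E'
from h import *
st=bot.state(); print(st["ee_pos"],st["t"],st["wrist_force"],st["ft_torque"])
s=shot("wrist","w19")
E
```

```text
[ 0.60843939 -0.15000029  0.07888235] 29.925 [-4.61385464 -1.27795019 11.77627709] [-0.52334593  0.11781315 -0.12478487]
```

View pics/w19.png

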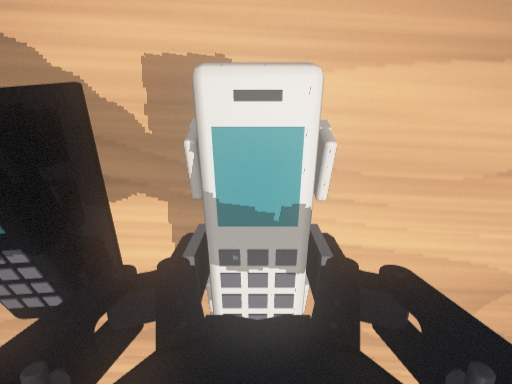

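It is centred between the upper walls and is tilting. Continuing.

>>> play_rows:
  targets:
    - [-1,[0,0.05,0.3],0]
    - [-1,[0,0.05,0.3],0]
    - [-1,[0,0.05,0.25],0]

```text
t: 30.35
ee_pos: [0.6068, -0.15, 0.0703]
tool_rot: [[0.051, -0.999, 0.001], [-0.999, -0.051, -0.001], [0.001, -0.001, -1.0]]
wrist_force: [-4.4, -0.1, 12.6]
opening: 0.0487
```

```bash
python3 - <<'E'
from h import *
st=bot.state(); print(st["ee_pos"],st["t"],st["wrist_force"],st["ft_torque"])
E
```

```text
[ 0.60682743 -0.15001002  0.07030626] 30.35 [-4.36748732 -0.09600113 12.55524466] [-0.03286353  0.02032748  0.02755928]
```

>>> play_rows:
  targets:
    - [-1,[0,0,0.2],0]
    - [-1,[0,0,0.15],0]
    - [-1,[0,0,0],0]

```text
t: 30.72
ee_pos: [0.6066, -0.1501, 0.0668]
tool_rot: [[0.051, -0.999, 0.001], [-0.999, -0.051, -0.001], [0.001, -0.001, -1.0]]
wrist_force: [-7.0, -0.3, 11.1]
opening: 0.0489
```

```bash
python3 - <<'E'
from h import *
st=bot.state(); print(st["ee_pos"],st["t"],st["wrist_force"],st["ft_torque"])
E
```

```text
[ 0.60658573 -0.15007713  0.06675643] 30.725 [-6.97220818 -0.29477981 11.07775797] [-0.16935748  0.8082922  -0.02735474]
```

>>> play_rows:
  targets:
    - [-1,[0,0.2,0.2],0]
    - [-1,[0,0.2,0.2],0]
    - [-1,[0,0,0],0]

```text
t: 31.1
ee_pos: [0.6065, -0.1501, 0.0663]
tool_rot: [[0.051, -0.999, 0.011], [-0.999, -0.051, -0.001], [0.002, -0.011, -1.0]]
wrist_force: [1.2, 3.6, 50.9]
opening: 0.049
```

```bash
python3 - <<'E'
from h import *
st=bot.state(); print(st["ee_pos"],st["t"],st["wrist_force"],st["ft_torque"])
s=shot("scene","s20");cv2.imwrite("pics/s20z.png",cv2.resize(s["frame"][190:310,170:330,::-1],None,fx=4,fy=4,interpolation=cv2.INTER_CUBIC))
E
```

```text
[ 0.60645694 -0.15006591  0.06625632] 31.1 [ 1.20874992  3.62795945 50.92805707] [ 0.92186523 -0.88358107 -0.18427589]
```

View pics/s20z.png

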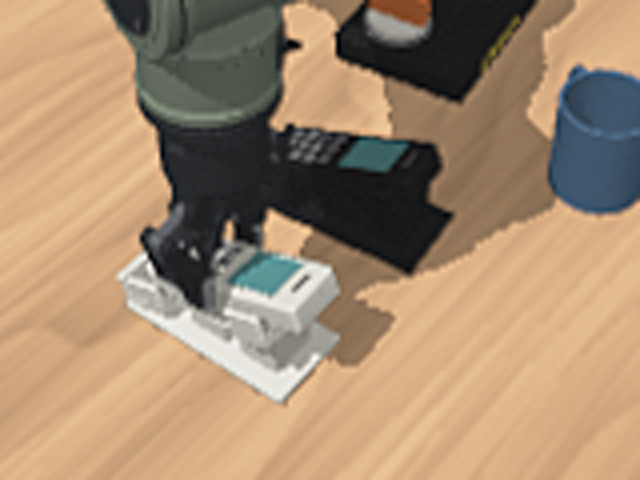

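It has bottomed on the bed and the contact stiffened to 51 N. I'll relieve it at once, then slide with light pressure.

>>> play_rows:
  targets:
    - [-1,[0,0,-0.3],0]
    - [-1,[0,0,0],0]

```text
t: 31.4
ee_pos: [0.6034, -0.1499, 0.0656]
tool_rot: [[0.051, -0.999, 0.003], [-0.999, -0.051, -0.0], [0.001, -0.002, -1.0]]
wrist_force: [1.0, 0.7, 8.9]
opening: 0.0487
```

>>> play_rows:
  targets:
    - [-1,[0,0.3,0.1],0]
    - [-1,[0,0.2,0.07],0]

```text
t: 31.65
ee_pos: [0.5987, -0.1502, 0.0638]
tool_rot: [[0.051, -0.999, 0.003], [-0.999, -0.051, -0.001], [0.001, -0.003, -1.0]]
wrist_force: [1.8, 0.2, 9.7]
opening: 0.0486
```

>>> play_rows:
  targets:
    - [-1,[0,0.2,0.07],0]
    - [-1,[0,0.1,0.03],0]

```text
t: 31.9
ee_pos: [0.5957, -0.1504, 0.0627]
tool_rot: [[0.051, -0.999, 0.003], [-0.999, -0.051, -0.001], [0.001, -0.003, -1.0]]
wrist_force: [1.4, 0.2, 9.7]
opening: 0.0487
```

>>> play_rows:
  targets:
    - [-1,[0,0.15,0.05],0]
    - [-1,[0,0.1,0.03],0]

```text
t: 32.15
ee_pos: [0.5931, -0.1505, 0.0619]
tool_rot: [[0.051, -0.999, 0.003], [-0.999, -0.051, -0.001], [0.001, -0.003, -1.0]]
wrist_force: [1.3, -0.3, 8.3]
opening: 0.0488
```

>>> play_rows:
  targets:
    - [-1,[0,0.15,0.05],0]
    - [-1,[0,0.15,0.05],0]

```text
t: 32.4
ee_pos: [0.5926, -0.1505, 0.0617]
tool_rot: [[0.051, -0.999, 0.009], [-0.999, -0.051, -0.001], [0.002, -0.009, -1.0]]
wrist_force: [19.8, 0.2, 11.5]
opening: 0.0486
```

>>> play_rows:
  targets:
    - [-1,[0,0.1,0.03],0]
    - [-1,[0,0.1,0.03],0]

```text
t: 32.65
ee_pos: [0.5925, -0.1505, 0.0617]
tool_rot: [[0.051, -0.999, 0.013], [-0.999, -0.051, -0.001], [0.002, -0.013, -1.0]]
wrist_force: [29.4, 0.8, 11.2]
opening: 0.049
```

Toe reached, at x=0.5925. Relax, open, retreat.

>>> play_rows:
  targets:
    - [-1,[0,-0.25,-0.05],0]
    - [-0.1,[0,0,0],0]
    - [0.2,[0,0,0],0]
    - [0.5,[0,0,0],0]
    - [0.5,[0,0,0],0]

```text
t: 33.28
ee_pos: [0.5892, -0.1503, 0.0597]
tool_rot: [[0.051, -0.999, -0.001], [-0.999, -0.051, 0.0], [-0.0, 0.001, -1.0]]
wrist_force: [-0.5, 1.1, -0.4]
opening: 0.064
```

>>> play_rows:
  targets:
    - [0.5,[0,0,-3],0]
    - [0.5,[0,0,-5],0]
    - [0.5,[-2,4,-6],0]
    - [0.5,[-3,4,-2],0]
    - [0.5,[-3,0,0],0]

```text
t: 33.9
ee_pos: [0.5107, -0.0773, 0.2118]
tool_rot: [[0.049, -0.999, 0.001], [-0.999, -0.049, -0.0], [0.0, -0.001, -1.0]]
wrist_force: [0.8, 0.1, -0.8]
opening: 0.0643
```

>>> play_rows:
  targets:
    - [0.5,[0,0,0],0]

```text
t: 34.02
ee_pos: [0.5123, -0.0755, 0.2103]
tool_rot: [[0.054, -0.999, 0.0], [-0.999, -0.054, 0.001], [-0.001, -0.0, -1.0]]
wrist_force: [0.2, -0.6, 0.1]
opening: 0.064
```

```bash
python3 - <<'E'
from h import *
st=bot.state(); print(st["ee_pos"],st["t"],st["wrist_force"],st["opening"])
s=shot("wrist","w21")
im=np.clip((s["frame"][:,:,::-1]/255.)**.5*255,0,255).astype(np.uint8)
for n in("bc","wc"):
    b=pickle.load(open(n+".pkl","rb"))
    Q=[bed(b,x,y,.026) for x,y in((0,-.025),(.15,-.025),(.15,.025),(0,.025))]
    for i in range(4): cv2.line(im,tuple(int(round(v)) for v in proj(s,Q[i])),tuple(int(round(v)) for v in proj(s,Q[(i+1)%4])),(0,0,255),1)
cv2.imwrite("pics/w21.png",im)
sc=shot("scene","s21");cv2.imwrite("pics/s21z.png",cv2.resize(sc["frame"][120:300,180:370,::-1],None,fx=3,fy=3,interpolation=cv2.INTER_CUBIC))
pts("wrist",["pair_knob_grip"])
E
```

```text
[ 0.51230005 -0.07551618  0.21034826] 34.025 [ 0.18073825 -0.56319299  0.09212142] 0.06402093128091282
pair_knob_grip []
```

View pics/w21.png

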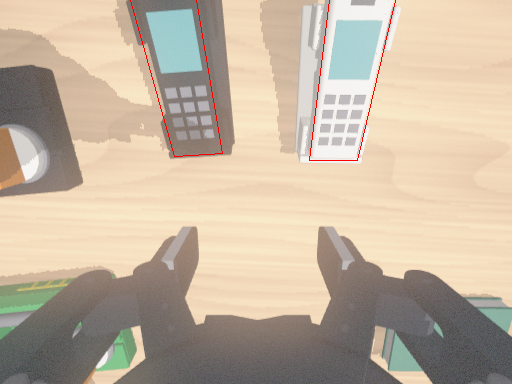

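View pics/s21z.png

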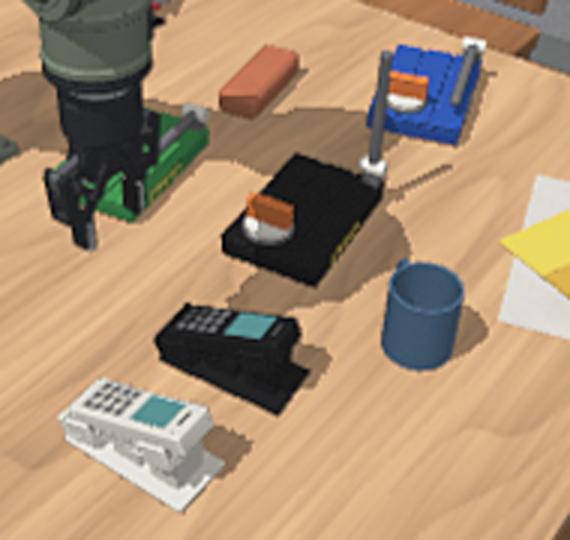

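Both handsets match their predicted seated outlines, and the antenna is still upright. For the knob I need jaw yaw 98°, reached counter-clockwise to respect the last joint's range, with a look on the way.

```bash
python3 - <<'E'
from h import *
e=plan([.52,.09,.22],8.1,n=10)
E
```

```text
rows [[[-1.68, -0.16, -0.1], np.float64(-0.166)], [[-1.63, -0.44, -0.1], np.float64(-0.166)], [[-1.53, -0.7, -0.1], np.float64(-0.166)], [[-1.4, -0.94, -0.1], np.float64(-0.166)], [[-1.22, -1.16, -0.1], np.float64(-0.166)], [[-1.01, -1.34, -0.1], np.float64(-0.166)], [[-0.78, -1.49, -0.11], np.float64(-0.167)], [[-0.52, -1.6, -0.1], np.float64(-0.166)], [[-0.24, -1.67, -0.11], np.float64(-0.167)], [[0.04, -1.69, -0.1], np.float64(-0.166)]]
end [0.52 0.09 0.22] 8.1
```

>>> play_rows:
  targets:
    - [0,[-1.7,-0.15,-0.1],-0.166]
    - [0,[-1.6,-0.45,-0.1],-0.166]
    - [0,[-1.5,-0.7,-0.1],-0.166]
    - [0,[-1.4,-0.95,-0.1],-0.166]
    - [0,[-1.2,-1.15,-0.1],-0.166]

```text
t: 34.8
ee_pos: [0.5166, 0.0057, 0.2147]
tool_rot: [[0.774, -0.633, -0.0], [-0.633, -0.774, -0.0], [-0.0, 0.0, -1.0]]
wrist_force: [0.1, 0.2, -0.1]
opening: 0.0429
```

>>> play_rows:
  targets:
    - [0,[-1.0,-1.35,-0.1],-0.166]
    - [0,[-0.8,-1.5,-0.1],-0.166]
    - [0,[-0.5,-1.6,-0.1],-0.166]
    - [0,[-0.25,-1.65,-0.1],-0.166]
    - [0,[0.05,-1.7,-0.1],-0.166]

```text
t: 35.42
ee_pos: [0.5208, 0.0898, 0.2197]
tool_rot: [[0.99, 0.143, -0.0], [0.143, -0.99, -0.0], [-0.0, 0.0, -1.0]]
wrist_force: [0.1, -0.3, 0.2]
opening: 0.0428
```

>>> play_rows:
  targets:
    - [0,[0,0,0],0]
    - [0,[0,0,0],0]

```text
t: 35.67
ee_pos: [0.5206, 0.0891, 0.2198]
tool_rot: [[0.991, 0.135, -0.0], [0.135, -0.991, -0.001], [-0.0, 0.0, -1.0]]
wrist_force: [0.2, -0.6, -0.2]
opening: 0.0425
```

```bash
python3 - <<'E'
from h import *
st=bot.state(); print(st["ee_pos"],st["t"],np.abs(st["qvel"]).max())
s=shot("wrist","w22"); p=pickle.load(open("gate.pkl","rb"))
im=s["frame"][:,:,::-1]
q=im[0:200,150:350].copy(); q=cv2.resize(q,None,fx=3,fy=3,interpolation=cv2.INTER_CUBIC)
def L(a,b):
    A=[tuple(int(round(3*v)) for v in proj(s,x)-[150,0]) for x in(a,b)]; cv2.line(q,A[0],A[1],(255,0,0),1)
R=[C(p,[p[3]+x,p[4]+y,.077]) for x,y in((-.028,-.007),(.028,-.007),(.028,.007),(-.028,.007))]
for i in range(4): L(R[i],R[(i+1)%4])
for i in range(0,200,20): cv2.putText(q,str(150+i),(i*3,10),0,.35,(0,0,255),1); cv2.putText(q,str(i),(0,i*3+4),0,.35,(0,0,255),1)
cv2.imwrite("pics/w22.png",q); pts("wrist",["pair_knob_grip"]); print(proj(s,C(p,[p[3],p[4],.068])))
E
```

```text
[0.52059026 0.0891151  0.21977492] 35.675 0.28283655219528586
pair_knob_grip [([270.8, 86.3], 0.95)]
[271.46349683  87.7127123 ]
```

View pics/w22.png

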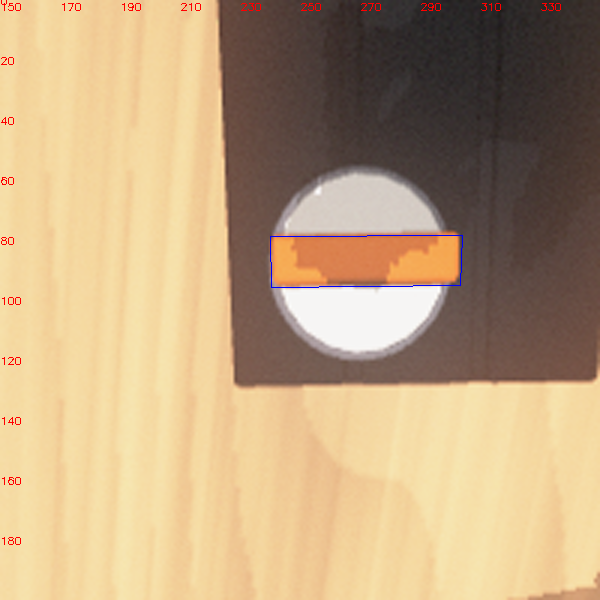

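The overlay on the knob is exact to within 1 mm. Turning to the knob grasp.

```bash
python3 - <<'E'
from h import *
e=plan([.5206,.1756,.15],98.1,n=9)
E
```

```text
rows [[[0.13, -0.95, 0.78], np.float64(-0.175)], [[0.29, -0.91, 0.78], np.float64(-0.175)], [[0.45, -0.85, 0.78], np.float64(-0.175)], [[0.59, -0.75, 0.78], np.float64(-0.175)], [[0.71, -0.64, 0.77], np.float64(-0.175)], [[0.81, -0.51, 0.78], np.float64(-0.175)], [[0.89, -0.36, 0.77], np.float64(-0.175)], [[0.94, -0.2, 0.78], np.float64(-0.175)], [[0.95, -0.02, 0.77], np.float64(-0.176)]]
end [0.5206 0.1756 0.15  ] 98.12
```

>>> play_rows:
  targets:
    - [0,[0.15,-0.95,0.8],-0.175]
    - [0,[0.3,-0.9,0.8],-0.175]
    - [0,[0.45,-0.85,0.8],-0.175]
    - [0,[0.6,-0.75,0.8],-0.175]
    - [0,[0.7,-0.65,0.8],-0.175]

```text
t: 36.4
ee_pos: [0.5207, 0.1379, 0.1797]
tool_rot: [[0.525, 0.851, 0.0], [0.851, -0.525, -0.0], [-0.0, 0.0, -1.0]]
wrist_force: [0.6, -1.2, -0.3]
opening: 0.0425
```

>>> play_rows:
  targets:
    - [0,[0.8,-0.5,0.8],-0.175]
    - [0,[0.9,-0.35,0.8],-0.175]
    - [0,[0.95,-0.2,0.8],-0.175]
    - [0,[0.95,0,0.6],-0.175]
    - [0,[0,0,0],0]

```text
t: 37.02
ee_pos: [0.5208, 0.1763, 0.1495]
tool_rot: [[-0.142, 0.99, -0.001], [0.99, 0.142, 0.0], [0.0, -0.001, -1.0]]
wrist_force: [0.1, -0.4, -0.1]
opening: 0.0428
```

```bash
python3 - <<'E'
from h import *
st=bot.state(); print(st["joints"].round(),st["t"])
e=plan([.5206,.1756,.076],98.1)
E
```

```text
[ -2.  51. -41.  97.  43.  49.  37.] 37.025
rows [[[-0.03, -0.01, 3.68], np.float64(0.0)], [[-0.04, -0.02, 3.67], np.float64(0.001)]]
end [0.5206 0.1756 0.076 ] 98.09
```

>>> play_rows:
  targets:
    - [0,[0,0,3.0],0]
    - [0,[0,0,3.0],0]
    - [0,[0,0,1.3],0]
    - [0,[0,0,0],0]

```text
t: 37.52
ee_pos: [0.5209, 0.1762, 0.0771]
tool_rot: [[-0.141, 0.99, -0.0], [0.99, 0.141, -0.0], [-0.0, -0.0, -1.0]]
wrist_force: [-0.2, 0.5, 0.5]
opening: 0.0426
```

>>> play_rows:
  targets:
    - [-1,[0,0,0],0]
    - [-1,[0,0,0],0]
    - [-1,[0,0,0],0]
    - [-1,[0,0,0],0]

```text
t: 38.02
ee_pos: [0.5212, 0.1777, 0.0783]
tool_rot: [[-0.144, 0.99, 0.002], [0.99, 0.144, 0.002], [0.002, 0.002, -1.0]]
wrist_force: [-2.0, 5.9, 8.9]
opening: 0.0128
```

>>> play_rows:
  targets:
    - [-1,[0,0,0],0.15]
    - [-1,[0,0,0],0.15]
    - [-1,[0,0,0],0.15]
    - [-1,[0,0,0],0.15]
    - [-1,[0,0,0],0.15]

```text
t: 38.65
ee_pos: [0.5211, 0.1776, 0.0783]
tool_rot: [[0.573, 0.819, 0.001], [0.819, -0.573, 0.002], [0.002, 0.0, -1.0]]
wrist_force: [-4.9, 3.3, 10.9]
opening: 0.0128
```

>>> play_rows:
  targets:
    - [-1,[0,0,0],0.15]
    - [-1,[0,0,0],0.1]
    - [-1,[0,0,0],0.05]
    - [-1,[0,0,0],0]

```text
t: 39.15
ee_pos: [0.521, 0.1776, 0.0783]
tool_rot: [[0.786, 0.618, 0.001], [0.618, -0.786, 0.002], [0.002, -0.0, -1.0]]
wrist_force: [-3.5, 3.1, 11.6]
opening: 0.0127
```

```bash
python3 - <<'E'
from h import *
st=bot.state(); R=st["tool_rot"]; print(st["t"],np.degrees(np.arctan2(R[1,0],R[0,0])),st["ft_torque"],st["wrist_force"],st["ee_pos"],st["opening"])
s=shot("wrist","w23")
E
```

```text
39.15 38.151211363065585 [0.48153986 0.92128936 1.12420342] [-3.46741121  3.14888556 11.58891295] [0.52101959 0.17761317 0.07832455] 0.012744082008770453
```

View pics/w23.png

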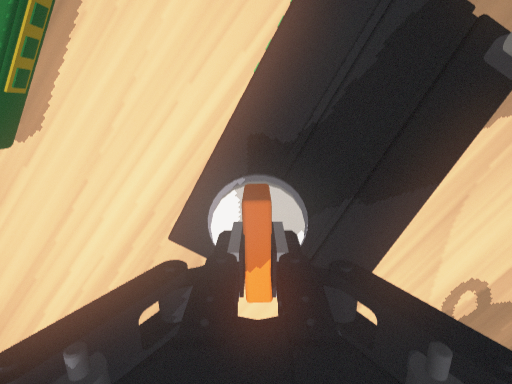

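At the stop: it turned about 1.04 rad and the moment is 1.1 N m. Hold, then let go with the jaws fully open so the bar can swing back freely.

>>> play_rows:
  targets:
    - [-1,[0,0,0],0]
    - [-1,[0,0,0],0]
    - [-1,[0,0,0],0]
    - [1,[0,0,0],0]
    - [1,[0,0,0],0]

```text
t: 39.83
ee_pos: [0.5209, 0.1767, 0.0773]
tool_rot: [[0.787, 0.617, 0.0], [0.617, -0.787, 0.0], [0.0, -0.0, -1.0]]
wrist_force: [-1.2, 1.6, -0.3]
opening: 0.0488
```

>>> play_rows:
  targets:
    - [1,[0,0,0],0]
    - [1,[0,0,0],0]
    - [1,[0,0,-4],0]
    - [1,[0,0,-5],0]
    - [1,[0,0,-5],0]

```text
t: 40.45
ee_pos: [0.5207, 0.1763, 0.2186]
tool_rot: [[0.787, 0.617, -0.0], [0.617, -0.787, -0.0], [-0.0, -0.0, -1.0]]
wrist_force: [0.7, 0.0, 0.0]
opening: 0.0851
```

>>> play_rows:
  targets:
    - [1,[-3,0,-4],0]
    - [1,[-5,0,-2],0]
    - [1,[-5,0,0],0]
    - [1,[-5,0,0],0]
    - [1,[0,0,0],0]

```text
t: 41.08
ee_pos: [0.3775, 0.0634, 0.2774]
tool_rot: [[0.788, 0.615, -0.0], [0.615, -0.788, -0.002], [-0.001, 0.001, -1.0]]
wrist_force: [1.0, 0.4, 0.2]
opening: 0.0856
```

```bash
python3 - <<'E'
from h import *
st=bot.state(); print(st["t"],st["ee_pos"],st["wrist_force"],st["opening"])
shot("top","t24"); sc=shot("scene","s24"); shot("wrist","w24")
cv2.imwrite("pics/s24z.png",cv2.resize(sc["frame"][120:300,180:370,::-1],None,fx=3,fy=3,interpolation=cv2.INTER_CUBIC))
t=pickle.load(open("t24.pkl","rb")); cv2.imwrite("pics/t24z.png",cv2.resize(t["frame"][110:260,150:410,::-1],None,fx=3,fy=3,interpolation=cv2.INTER_CUBIC))
E
```

```text
41.075 [0.37751064 0.06341136 0.27744368] [0.98629398 0.39345539 0.20389023] 0.08555767448079561
```

View pics/s24z.png

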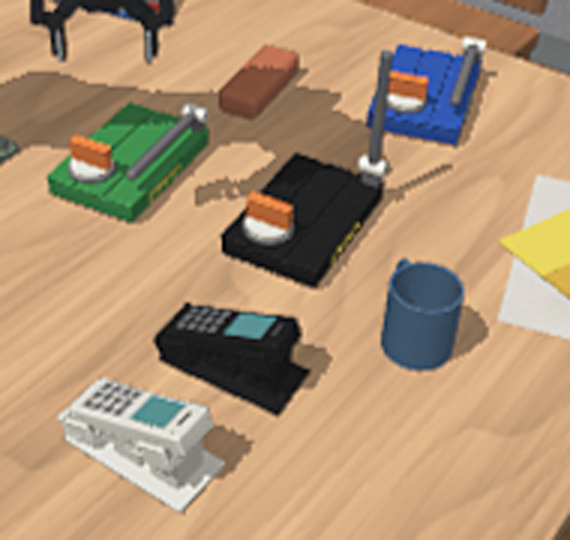

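View pics/t24z.png

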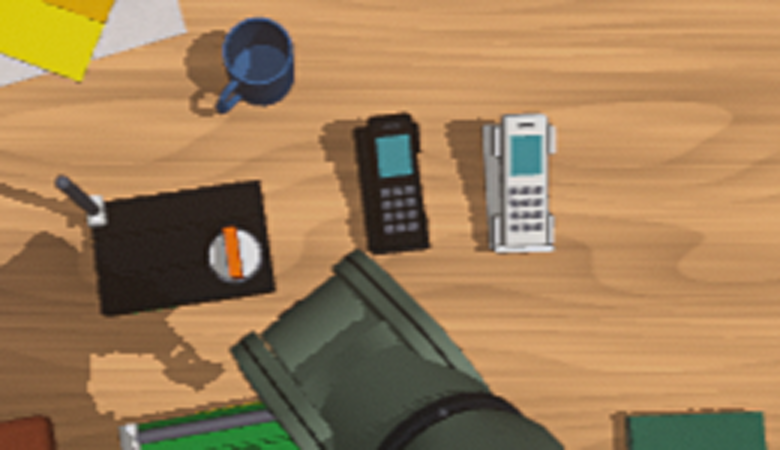

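View pics/w24.png

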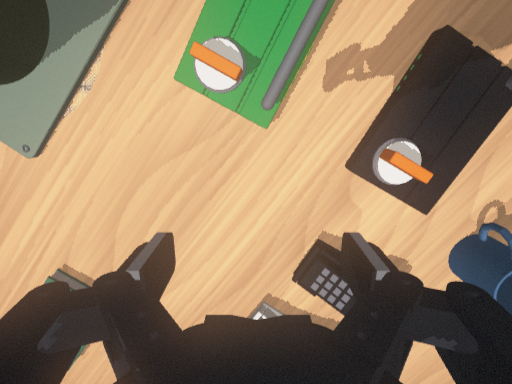

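```bash
python3 - <<'E'
from h import *
p=pickle.load(open("gate.pkl","rb")); t=pickle.load(open("t24.pkl","rb")); s=pickle.load(open("s24.pkl","rb"))
for a in (1.3,1.4,1.5,1.57):
    A=C(p,[.05,.088-.167*np.cos(a),.06+.167*np.sin(a)]); H=C(p,[.05,.088,.06]); print(a,proj(t,A).round(1),proj(t,H).round(1),proj(s,A).round(1),proj(s,H).round(1))
for n,h in(("bc","black"),("wc","white")):
    b=pickle.load(open(n+".pkl","rb"))
    print(h,"pred ear",proj(t,bed(b,.14,0,.026)).round(1),proj(s,bed(b,.14,0,.026)).round(1))
    pts("top",[h+"_handset_ear"]); pts("scene",[h+"_handset_ear"])
    r=bot.place_of
z=cv2.resize(t["frame"][155:195,155:195,::-1],None,fx=12,fy=12,interpolation=cv2.INTER_CUBIC); cv2.imwrite("pics/t24a.png",z)
print(bot.state()["t"])
E
```

```text
1.3 [185.7 168.3] [181.6 180. ] [302.8 143.5] [303.6 174.8]
1.4 [179.9 168.8] [181.6 180. ] [304.8 140.4] [303.6 174.8]
1.5 [174.2 169.4] [181.6 180. ] [306.9 137.8] [303.6 174.8]
1.57 [170.2 169.9] [181.6 180. ] [308.2 136.2] [303.6 174.8]
black pred ear [279.9 151.7] [272.  228.6]
black_handset_ear [([277.6, 152.5], 0.81), ([279.2, 151.8], 0.19)]
black_handset_ear [([273.7, 228.7], 0.64)]
white pred ear [324.8 151. ] [241.  258.9]
white_handset_ear [([323.3, 154.1], 0.95)]
white_handset_ear [([243.1, 258.1], 0.96), ([243.3, 258.8], 0.46)]
41.425
```

View pics/t24a.png

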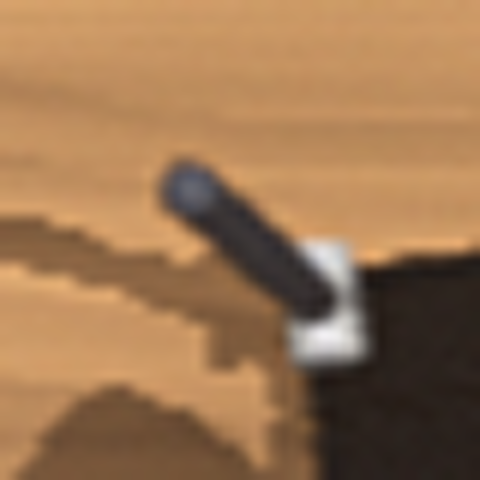

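```bash
python3 -c "
from plant import bot
print(bot.job_done(), bot.state()['t'])"
```

```text
the job is handed in; nothing more can be done
the job is handed in; nothing more can be done
```

I did the whole job in the order asked and handed it in at about 41.5 s of the 72 s allowed, with the arm clear and touching nothing. No verdict was given.

- **Antenna:** the first pinch slipped off the bar partway up, at about 1.05 rad. I then pushed it to its stop with the closed fingers, against a 12.7 N reaction. In the final top view, tip and hinge match upright to within about 0.02 rad.
- **Handsets:** each lies face up in the cradle of its own colour and was slid down until it stopped hard against the toe, with 27 to 29 N of push. Both matched the outline predicted for a seated handset in the wrist view. In the final top and scene views their ear points lie within 1 to 3 pixels of the predicted places.
- **Force on the white handset:** while I laid it on the bed, the wrist force rose to 51 N for a moment before I relieved it. That is under the 120 N wrist limit but less gentle than I meant. The load went through the gripped handset, not the gripper's body.
- **Knob:** turned clockwise about 1.04 rad (gripper turn) against its stop, where the moment was about 1.1 N m. I held it there for a little over half a second and let go, and the last pictures show it back at rest.
- **Bystanders:** I never touched the mug, the book or the glasses case. They look unmoved where they show in the final pictures, though I did not measure them again.

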